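# Load two mixed samples into the analyser's drawer

### The arm

A 6-joint arm with a two-finger parallel gripper is mounted at the origin on a cart in front of the work surface, level with it; the furniture and walls round the work are solid. World frame = base frame: x ahead of the robot, y to its left, z up, the work surface at z = 0. Lengths are in m, angles in rad, forces in N, time in s.
With the tool pointing down it reaches from about 0.225 to 0.875 m from the base axis. Payload 3.4 kg.
Tool frame: the origin (TCP) lies at the very end of the fingers, on their centre line; the grasp point (between the pads) lies 19 mm behind it (manip.tcp_to_grasp is the distance from the TCP to the grasp point, in m); z points along the fingers, y is the line along which they close (so a half turn about z gives the same grasp; the last joint's range is limited). The gripper opens to 85 mm and grips with 20 to 120 N. Pads are 22 mm wide; open, the fingers measure 114 mm over their backs; the gripper's body (76 mm by 85 mm) begins 54 mm behind the grasp point. The pads swing forward as they close: fully open they stand 13 mm farther back than shut.
Start: joints at [-1.415, 0.276, 1.505, -0, 1.361, -0.121], TCP at [0.157, -0.553, 0.231] pointing down, gripper open.
Joint ranges: [-2.89, 2.89], [-0.75, 2.08], [0.22, 2.7], [-1.18, 4.32], [0.11, 2.71], [-2.7, 2.7]. Speed limits (rad/s): [2.57, 2.57, 3.14, 3.14, 3.14, 3.14].

### API

Orientations are given as a unit quaternion [w, x, y, z].
In Python, from rig import status, get_image, job, manip gives the robot as it stands.
- The arm moves only by the tool apply_moves, never from a script. Its arguments are lists of equal length, an entry for each row: "xyz": the shift along the tool's x, y, z each as a share of 0.3 m, from -1 to 1, a list of three; "rot": the turn, a rotation vector about the tool's x, y, z each as a share of 60 degrees, from -1 to 1, a list of three; "hand": the opening, from -1 (shut) to 1 (fully open). A call has 1 to 8 rows; each row shifts and turns the commanded pose from where the row before left it, along the tool's axes as they then stand; what a row does not reach is not made up. A row lasts 1/8 s, in which the tool goes at most 62.5 mm and 10.7 degrees, less where a joint would pass 70% of its speed; a pose out of reach is approached as far as the arm can. A call with a number of a shift or a turn outside -1 to 1 is refused whole. A call with a gripper value outside its range is refused whole. The fingers move at their own pace and stop on an object; "force" is the grip in N (left out, the last holds). Time passes only in rows, so rows that do not move let the fingers close. It gives the time, the measured TCP pose, the force, the opening and the grip force at its end, in the units of the state.
- status.get_state(): the state, without advancing time (a new reading comes with each control period).
- get_image(name): name is "scene" or "top" or "wrist"; returns a dict with "pixels" (400x640x3 uint8, red, green, blue), "fovy" (degrees; the focal length in pixels is half the picture's height over the tangent of half this angle, whatever the lens; pixels are square), "cx", "cy" (the principal point, pixels), "dist" ([k1, k2, p1, p2, k3] as OpenCV has them; the pictures are not rectified), "origin" and "orientation" of the camera in the world; the wrist camera has in their place "tool_from_camera" (4x4, takes a point from camera to tool coordinates, whose origin is the TCP and whose axes are the flange's). Camera axes: x right, y down, z forward; pixel columns grow to the right and rows downward; lengths in m; the calibration is good to about 2 mm. A picture is of the moment at which its call begins: read the wrist's pose just before it. There is no depth.
- job.sign_off(): hands the job in; it is judged then, once.
The state is a dict: "clock": time; "qpos": joint angles; "qd": joint speeds; "effort": joint torques, N m; "position": TCP position; "ee_rot": TCP orientation; "contact_force": force on the tool from outside, world axes, zero at the start; "moment": the same for the moment, N m; "width": finger opening in m; "gripper_force": force on a finger pad.
Only numpy, scipy, OpenCV 4.12 (cv2) and the standard library are available. Lean on these libraries where they do the work, as an engineer would, in place of code of your own. Each camera call takes 0.05 s, during which the arm holds its last target. There are 200 camera calls.

### The job

Pull the analyser's sample drawer out to its stop, then take the two blue-capped tubes off the roller mixer and stand them upright in free wells of the drawer, cap up and right down on the bottom, without disturbing the two tubes that are already in it. Leave the drawer fully out, as another sample is still to come.

Things in the scene. Friction and masses are not known exactly. Their poses are not given: they have to be found in the camera images.
- analyser: bench analyser, white, 250 wide, 162 deep; fixed. Origin on the worktop below the middle of the closed drawer's front face; x points into the machine, away from the robot, y to its left. Lower body 82 mm high; from x = 33 to 100 mm a clear hood, top at 175 mm; behind it a tower 240 mm high with a dark display. The drawer comes out along -x, from below the hood.
- sample_drawer (a joint): travel of the sample drawer in m: 0 shut, 0.145 out at its stop; slides with about 2 N and stays where it is left. Its grey front is 64 mm high (top 72 mm above the worktop); behind the front lies a blue block, top at 80 mm, with a row of five wells, 62 mm behind the front face; the two left ones (+y) are taken.
- drawer_handle (a point): middle of the drawer's steel bar handle: round bar 10 mm thick along y, 86 mm long between its two legs, its axis 52 mm above the worktop and 45 mm in front of the drawer's front (40 mm clear gap between them, open from above); the hood is 78 mm behind the bar when the drawer is shut. It moves with the drawer.
- well_1 (a point): centre of the bottom of the left of the three free wells (analyser y = 0 mm); it moves with the drawer. Well: round, 19 mm across, 50 mm deep, so its mouth is 50 mm above this point (80 mm above the worktop); the wells are 42 mm apart in a row along y. A seated tube has its tip on this point and its cap top 120 mm above it.
- well_2 (a point): centre of the bottom of the middle of the three free wells (analyser y = -42 mm); it moves with the drawer. Well: round, 19 mm across, 50 mm deep, so its mouth is 50 mm above this point (80 mm above the worktop); the wells are 42 mm apart in a row along y. A seated tube has its tip on this point and its cap top 120 mm above it.
- well_3 (a point): centre of the bottom of the right of the three free wells (analyser y = -84 mm); it moves with the drawer. Well: round, 19 mm across, 50 mm deep, so its mouth is 50 mm above this point (80 mm above the worktop); the wells are 42 mm apart in a row along y. A seated tube has its tip on this point and its cap top 120 mm above it.
- loaded_1: blue-capped 15 ml tube of the same kind that already stands in the drawer, in the outermost left well, 84 mm to the +y side of well_1; origin at the tip, z up the tube. It rides with the drawer and is to stay in its well.
- loaded_2: blue-capped 15 ml tube of the same kind that already stands in the drawer, in the second left well, 42 mm to the +y side of well_1; origin at the tip, z up the tube. It rides with the drawer and is to stay in its well.
- mixer: white tube roller mixer, fixed; 182 mm in x, 172 in y; origin on the worktop under its middle. Six rollers along y, axes 62 mm high: 7 mm shafts with black rubber rings (25 mm diameter, 9 wide) at y = +28, -34 mm that carry the tubes in the valleys x = +52 and -26 mm. Between the rings is finger room down to the shaft tops, 66 mm high. End plates at y = -77, +77 mm, tops 76 mm high.
- tube_1: 15 ml conical sample tube, clear with a blue screw cap, closed, about 22 g. 120 mm long; barrel 16.5 mm across from 22 to 106 mm above the tip, cone below that, cap 22 mm across from 106 to 120 mm. Origin at the outside of the pointed tip, z along the tube from tip to cap. Starts lying level on the mixer, its axis 78 mm above the worktop, cap to the right (mixer -y).
- tube_2: 15 ml conical sample tube, clear with a blue screw cap, closed, about 22 g. 120 mm long; barrel 16.5 mm across from 22 to 106 mm above the tip, cone below that, cap 22 mm across from 106 to 120 mm. Origin at the outside of the pointed tip, z along the tube from tip to cap. Starts lying level on the mixer, its axis 78 mm above the worktop, cap to the right (mixer -y).

How it is judged:
By the outcome, as a careful person would: the job done as asked, in the order asked, and still so for the second after the job is handed in, with the robot touching nothing.
It also fails if it takes over 72 s, if anything falls off the work surface, if the arm or the gripper's body presses on something with over 40 N, if the wrist force passes 120 N, or if a joint passes its speed limit or range.

## Working session

There is one attempt and no reset: what is moved stays moved. The work goes in short steps, Python scripts to look and compute and a tool call to move; the robot and the scene stay as the last step left them, time stands still between calls to the robot, and variables do not carry over. Pictures are saved under pics/ and viewed, at most 10 in all, crops included, and the job is handed in when it is done.

Besides the shell and the picture viewer there is one more tool, called as name(argument=value, ...) on one line, values as JSON. apply_moves: Moves the arm, as the interface text tells. Its arguments: {"type":"object","properties":{"xyz":{"type":"array","items":{"type":"array","items":{"type":"number","minimum":-1,"maximum":1}}},"rot":{"type":"array","items":{"type":"array","items":{"type":"number","minimum":-1,"maximum":1}}},"hand":{"type":"array","items":{"type":"number"}},"force":{"type":"number"}},"required":["xyz","rot","hand"]}

```bash
mkdir -p pics; ls; python3 - <<'E'
from rig import status,get_image,manip
import cv2,numpy as np
s=status.get_state();print({k:np.round(v,4) for k,v in s.items()},manip.tcp_to_grasp)
for n in("scene","top"):
    i=get_image(n);cv2.imwrite(f"pics/{n}0.png",i["pixels"][:,:,::-1])
    print(n,{k:np.round(v,4) for k,v in i.items() if k!="pixels"})
i=get_image("wrist");print(i["fovy"],np.round(i["tool_from_camera"],4))
E
```

```text
pics
{'clock': np.float64(0.0), 'qpos': array([-1.4150e+00,  2.7660e-01,  1.5062e+00, -1.0000e-04,  1.3607e+00,
       -1.2100e-01]), 'qd': array([-0.0007,  0.0012, -0.0004, -0.0003, -0.0001, -0.0001]), 'effort': array([-3.00000e-04, -4.16776e+01, -2.45808e+01, -8.00000e-04,
        1.08000e-02, -0.00000e+00]), 'position': array([ 0.157 , -0.5526,  0.2304]), 'ee_rot': array([-9.000e-04,  9.904e-01,  1.379e-01, -0.000e+00]), 'contact_force': array([-0.7447,  0.8571,  1.0157]), 'moment': array([0.0275, 0.0268, 0.0075]), 'gripper_force': np.float64(0.0), 'width': np.float64(0.0854)} 0.0187
scene {'fovy': np.float64(44.4123), 'cx': np.float64(322.814), 'cy': np.float64(208.8106), 'dist': array([0.0399, 0.    , 0.    , 0.    , 0.    ]), 'origin': array([-0.4496, -0.0191,  0.5349]), 'orientation': array([-0.3825,  0.5958, -0.5861,  0.394 ])}
top {'fovy': np.float64(54.8464), 'cx': np.float64(330.6513), 'cy': np.float64(205.8368), 'dist': array([-0.0311,  0.    ,  0.    ,  0.    ,  0.    ]), 'origin': array([0.0518, 0.216 , 0.8324]), 'orientation': array([ 0.1757, -0.5261,  0.7858, -0.2737])}
69.35965298419339 [[ 6.000e-04 -9.453e-01 -3.262e-01  8.400e-02]
 [ 1.000e+00  4.000e-04  7.000e-04  5.000e-04]
 [-5.000e-04 -3.262e-01  9.453e-01 -1.441e-01]
 [ 0.000e+00  0.000e+00  0.000e+00  1.000e+00]]
```

View pics/scene0.png

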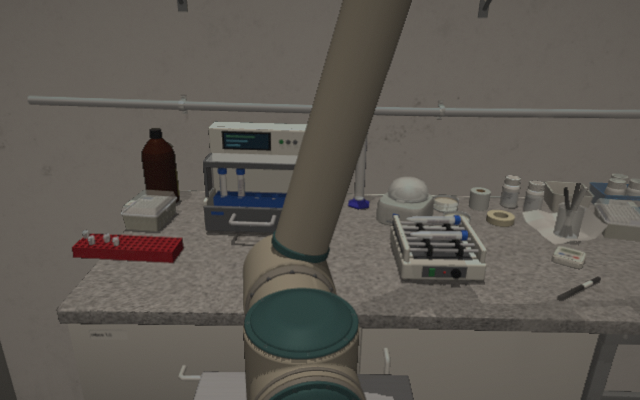

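View pics/top0.png

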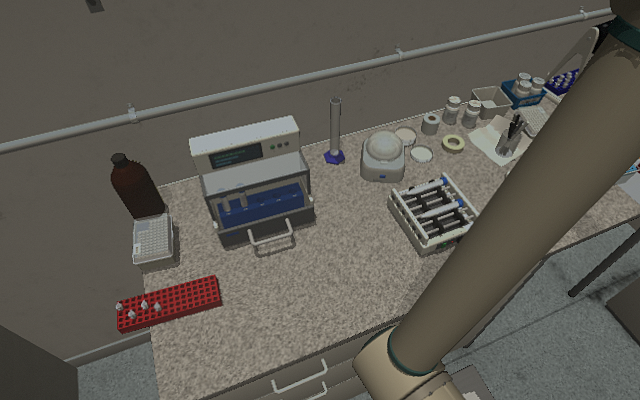

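The scene view shows the analyser at left, handle at about (253,220), and the mixer at (437,245). In the top view the handle is at about (270,237) and the mixer at (432,212). Next, enlarged crops.

```bash
python3 - <<'E'
import cv2,numpy as np
def c(n,x,y,w=100):
    h=w*3//4
    return cv2.resize(cv2.imread(f"pics/{n}0.png")[y:y+h,x:x+w],(400,300),interpolation=cv2.INTER_CUBIC)
m=np.vstack([np.hstack([c("scene",200,160),c("scene",387,208)]),np.hstack([c("top",220,185),c("top",385,172)])])
cv2.imwrite("pics/m0.png",np.clip(m*1.6,0,255).astype(np.uint8))
E
```

```text
(no output)
```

View pics/m0.png

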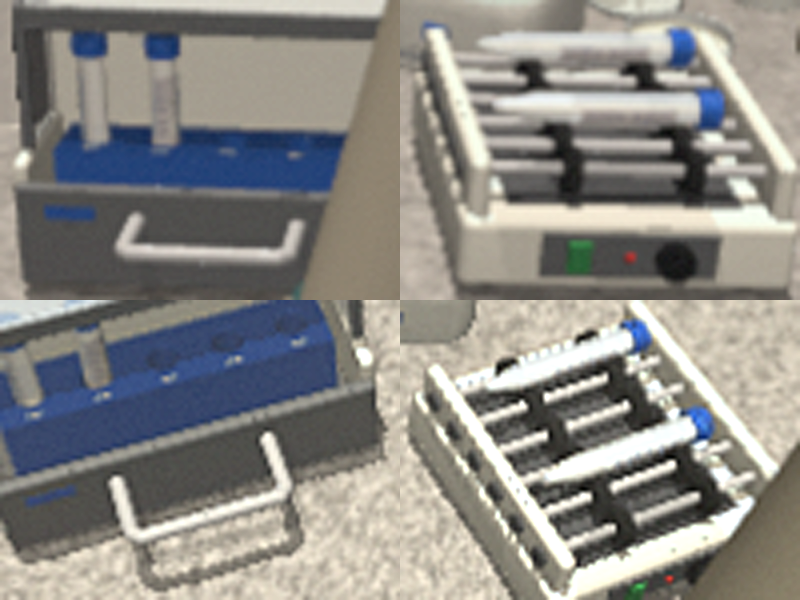

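The crops show, in original pixels:

| Item | Scene view | Top view |
|---|---|---|
| Handle corners | (231.5,222.5), (273.2,224.5) | (253,243.5), (291,233.5) |
| Far tube, tip to cap | (407,218.7) to (460,220) | (407.5,193) to (446,179.5) |
| Near tube, tip to cap | (410,233.7) to (467,236) | (420,216.5) to (462,202.5) |

```bash
cat > h.py <<'E'
import cv2,numpy as np
from scipy.spatial.transform import Rotation as R
from rig import status,get_image,job,manip
def q2R(q): return R.from_quat([q[1],q[2],q[3],q[0]]).as_matrix()
def grab(n,save=None):
    s=status.get_state();i=get_image(n)
    if save: cv2.imwrite(f"pics/{save}.png",i["pixels"][:,:,::-1])
    if n=="wrist":
        T=np.array(i["tool_from_camera"]);Rt=q2R(s["ee_rot"])
        i["R"]=Rt@T[:3,:3];i["o"]=Rt@T[:3,3]+s["position"]
    else: i["R"]=q2R(i["orientation"]);i["o"]=np.array(i["origin"])
    f=200/np.tan(np.radians(i["fovy"])/2)
    i["K"]=np.array([[f,0,i["cx"]],[0,f,i["cy"]],[0,0,1.]]);i["D"]=np.array(i["dist"],float)
    return i
def rays(i,p):
    u=cv2.undistortPoints(np.array(p,float).reshape(-1,1,2),i["K"],i["D"]).reshape(-1,2)
    return np.c_[u,np.ones(len(u))]@i["R"].T
def onz(i,p,z):
    d=rays(i,p);return i["o"]+d*((z-i["o"][2])/d[:,2])[:,None]
def proj(i,P):
    P=(np.atleast_2d(P)-i["o"])@i["R"]
    return cv2.projectPoints(P,np.zeros(3),np.zeros(3),i["K"],i["D"])[0].reshape(-1,2)
def tri(i,p,j,q):
    a=rays(i,p);b=rays(j,q);out=[]
    for u,v in zip(a,b):
        t=np.linalg.lstsq(np.c_[u,-v],j["o"]-i["o"],rcond=None)[0]
        A=i["o"]+t[0]*u;B=j["o"]+t[1]*v;out.append([*((A+B)/2),np.linalg.norm(A-B)])
    return np.array(out)
E
python3 - <<'E'
from h import *
np.set_printoptions(precision=4,suppress=True)
s=grab("scene");t=grab("top")
S=[(231.5,222.5),(273.2,224.5),(407,218.7),(460,220),(410,233.7),(467,236)]
T=[(253,243.5),(291,233.5),(407.5,193.2),(446.2,179.5),(420,216.5),(461.7,202.5)]
print(tri(s,S,t,T))
for i,p in((s,S),(t,T)): print(onz(i,p[:2],.052));print(onz(i,p[2:],.078))
E
```

```text
[[ 0.5762  0.1863  0.0513  0.0047]
 [ 0.5707  0.0912  0.0502  0.0079]
 [ 0.5535 -0.2151  0.081   0.0004]
 [ 0.5578 -0.3353  0.0785  0.0003]
 [ 0.4786 -0.2088  0.0797  0.0029]
 [ 0.477  -0.3291  0.0784  0.0009]]
[[0.5766 0.1841 0.052 ]
 [0.5703 0.0874 0.052 ]]
[[ 0.5603 -0.2166  0.078 ]
 [ 0.5592 -0.3358  0.078 ]
 [ 0.4836 -0.2111  0.078 ]
 [ 0.4783 -0.3299  0.078 ]]
[[0.5747 0.1885 0.052 ]
 [0.5677 0.0953 0.052 ]]
[[ 0.5554 -0.2166  0.078 ]
 [ 0.5581 -0.3355  0.078 ]
 [ 0.479  -0.2081  0.078 ]
 [ 0.4771 -0.3289  0.078 ]]
```

```bash
cat >> h.py <<'E'
def down(yaw,tilt=0,about=(1,0,0)):
    "tool z down, tool x at yaw (deg), then tilted by tilt deg about world axis"
    a=np.radians(yaw);c,s=np.cos(a),np.sin(a)
    M=np.array([[c,s,0],[s,-c,0],[0,0,-1.]])
    return R.from_rotvec(np.radians(tilt)*np.array(about,float)).as_matrix()@M
def plan(tgts,start=None):
    "tgts: list of (pos,Rmat,nrows); prints rows"
    st=status.get_state()
    p,M=(np.array(st["position"]),q2R(st["ee_rot"])) if start is None else start
    X=[];W=[]
    for P,T,n in tgts:
        for k in range(n):
            f=1/(n-k)
            d=np.round(M.T@(np.array(P)-p)*f/.3,3); w=np.round(R.from_matrix(M.T@T).as_rotvec()*f/np.radians(60),3)
            X.append(d.tolist());W.append(w.tolist())
            p=p+M@d*.3;M=M@R.from_rotvec(w*np.radians(60)).as_matrix()
    for i in range(0,len(X),8):
        print("xyz",X[i:i+8]);print("rot",W[i:i+8],"max",max(np.linalg.norm(X[i:i+8],axis=1))*300,max(np.linalg.norm(W[i:i+8],axis=1))*60)
    return p,M
def show():
    s=status.get_state();M=q2R(s["ee_rot"])
    print("t",round(s["clock"],2),"p",np.round(s["position"],4),"x",M[:,0].round(3),"z",M[:,2].round(3),"F",np.round(s["contact_force"],1),"w",round(s["width"],4),"g",round(s["gripper_force"],1),"q",np.round(s["qpos"],2))
E
python3 -c "
from h import *
plan([((.50,.139,.23),down(86),14),((.50,.139,.23),down(86),1)])"
```

```text
xyz [[0.124, -0.136, 0.0], [0.135, -0.125, 0.0], [0.145, -0.113, 0.0], [0.155, -0.099, 0.0], [0.163, -0.086, 0.0], [0.17, -0.071, 0.001], [0.175, -0.056, 0.0], [0.179, -0.04, 0.001]]
rot [[-0.0, -0.0, -0.084], [-0.0, -0.0, -0.083], [-0.0, -0.0, -0.084], [-0.0, -0.0, -0.083], [-0.0, -0.0, -0.084], [-0.0, -0.0, -0.083], [-0.0, -0.0, -0.084], [-0.0, -0.0, -0.083]] max 55.28878729001026 5.04
xyz [[0.182, -0.025, 0.0], [0.184, -0.008, 0.001], [0.184, 0.007, 0.0], [0.182, 0.024, 0.001], [0.179, 0.039, 0.0], [0.175, 0.055, 0.001], [0.001, -0.0, -0.0]]
rot [[-0.0, -0.0, -0.084], [-0.0, -0.0, -0.083], [-0.0, -0.0, -0.084], [-0.0, -0.0, -0.083], [-0.0, -0.0, -0.084], [-0.0, -0.001, -0.083], [-0.0, 0.0, -0.0]] max 55.25296372141498 5.04
```

apply_moves(xyz=[[0.124,-0.136,0],[0.135,-0.125,0],[0.145,-0.113,0],[0.155,-0.099,0],[0.163,-0.086,0],[0.17,-0.071,0],[0.175,-0.056,0],[0.179,-0.04,0]], rot=[[0,0,-0.084],[0,0,-0.083],[0,0,-0.084],[0,0,-0.083],[0,0,-0.084],[0,0,-0.083],[0,0,-0.084],[0,0,-0.083]], hand=[-0.3,-0.3,-0.3,-0.3,-0.3,-0.3,-0.3,-0.3])

```text
clock: 1.25
position: [0.3537, -0.156, 0.2315]
ee_rot: [0.001, 0.883, 0.47, 0.0]
contact_force: [0.8, 0.1, -0.5]
width: 0.0299
gripper_force: 0.0
```

apply_moves(xyz=[[0.182,-0.025,0],[0.184,-0.008,0],[0.184,0.007,0],[0.182,0.024,0],[0.179,0.039,0],[0.175,0.055,0],[0,0,0]], rot=[[0,0,-0.084],[0,0,-0.083],[0,0,-0.084],[0,0,-0.083],[0,0,-0.084],[0,0,-0.083],[0,0,0]], hand=[-0.3,-0.3,-0.3,-0.3,-0.3,-0.3,-0.3])

```text
clock: 2.12
position: [0.5014, 0.1418, 0.2308]
ee_rot: [-0.0, 0.73, 0.684, 0.001]
contact_force: [-0.9, -0.3, -0.2]
width: 0.0299
gripper_force: 0.0
```

```bash
python3 - <<'E'
from h import *
show()
i=grab("wrist","w1")
print(proj(i,[[.5757,.184,.052],[.569,.092,.052],[.572,.139,.052]]))
E
```

```text
t 2.12 p [0.5014 0.1418 0.2308] x [0.065 0.998 0.001] z [ 0.     0.001 -1.   ] F [-0.9 -0.3 -0.2] w 0.0299 g 0.0 q [0.14 0.19 1.62 0.   1.33 0.21]
[[383.74182461 132.9330106 ]
 [377.68782326 210.76072791]
 [380.33153748 172.71214573]]
```

View pics/w1.png

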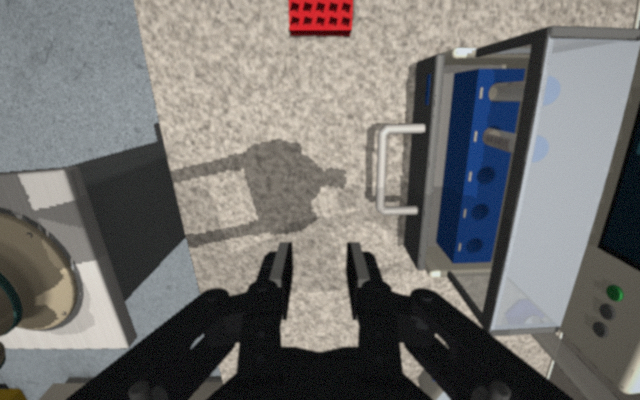

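The wrist view shows the bar from (383,128) to (381,211) and free wells at about (486,175), (480,211), (474,245). Next I'll turn these into positions.

```bash
python3 - <<'E'
from h import *
np.set_printoptions(precision=4,suppress=True)
i=grab("wrist")
im=i["pixels"].astype(int);
print(i["cx"],i["cy"],i["D"])
W=onz(i,[(486,175),(480,211),(474,245)],.08);print(W,np.diff(W,axis=0),np.linalg.norm(np.diff(W,axis=0),axis=1))
# blue block left edge: first blue pixel per row
b=(im[...,2]>im[...,0]+40)&(im[...,2]>60)
E=[];H=[]
for y in range(90,245,10):
    c=np.where(b[y,430:500])[0]; 
    if len(c): E.append((430+c[0],y))
for y in range(138,205,6):
    r=im[y,365:398].sum(1); H.append((y,*np.round([365+np.argmax(r),r.max()])))
print(E)
P=onz(i,E,.08);print(P[0],P[-1],"yaw",-np.degrees(np.polyfit(P[:,1],P[:,0],1)[0]))
bar=[]
for y in range(138,205,3):
    r=im[y,370:396]; m=(r.min(1)>150)&(r.max(1)-r.min(1)<25); c=np.where(m)[0]
    if len(c)>3: bar.append((370+c.mean(),y))
print(np.round(bar[::3],1))
P=onz(i,bar,.0545);print(P[0],P[-1],"yaw",-np.degrees(np.polyfit(P[:,1],P[:,0],1)[0]))
E
```

```text
319.11550244093974 196.90792438979685 [-0.0444  0.      0.      0.      0.    ]
[[0.6783 0.1345 0.08  ]
 [0.6766 0.0932 0.08  ]
 [0.6746 0.0507 0.08  ]] [[-0.0017 -0.0413  0.    ]
 [-0.0019 -0.0425  0.    ]] [0.0413 0.0425]
[(np.int64(455), 90), (np.int64(454), 100), (np.int64(453), 110), (np.int64(452), 120), (np.int64(451), 130), (np.int64(450), 140), (np.int64(449), 150), (np.int64(448), 160), (np.int64(447), 170), (np.int64(446), 180), (np.int64(450), 190), (np.int64(445), 200), (np.int64(449), 210), (np.int64(450), 220), (np.int64(449), 230), (np.int64(455), 240)]
[0.6379 0.2225 0.08  ] [0.6515 0.059  0.08  ] yaw 3.2807004754326954
[[384.7 138. ]
 [385.4 147. ]
 [383.9 156. ]
 [384.4 165. ]
 [384.1 174. ]
 [384.8 183. ]
 [382.  192. ]
 [377.5 201. ]]
[0.5749 0.1764 0.0545] [0.5669 0.0994 0.0545] yaw -4.005214124139466
```

```bash
python3 - <<'E'
from h import *
plan([((.5715,.139,.12),down(87),4),((.5715,.139,.033),down(87),4)])
E
```

```text
xyz [[0.004, 0.06, 0.092], [0.004, 0.06, 0.092], [0.004, 0.06, 0.092], [0.004, 0.059, 0.093], [0.0, 0.0, 0.073], [0.0, 0.0, 0.072], [0.0, 0.0, 0.073], [0.0, 0.0, 0.072]]
rot [[-0.0, 0.0, -0.004], [-0.0, 0.0, -0.004], [-0.001, 0.001, -0.004], [-0.0, 0.0, -0.004], [-0.0, 0.0, 0.0], [-0.0, 0.0, 0.0], [-0.0, 0.0, 0.0], [-0.0, 0.0, 0.0]] max 33.06266776895053 0.2545584412271571
```

apply_moves(xyz=[[0.004,0.06,0.092],[0.004,0.06,0.092],[0.004,0.06,0.092],[0.004,0.06,0.092],[0,0,0.073],[0,0,0.073],[0,0,0.073],[0,0,0.072]], rot=[[0,0,-0.004],[0,0,-0.004],[0,0,-0.004],[0,0,-0.004],[0,0,0],[0,0,0],[0,0,0],[0,0,0]], hand=[-0.3,-0.3,-0.3,-0.3,-0.3,-0.3,-0.3,-0.3])

```text
clock: 3.22
position: [0.5717, 0.1369, 0.0333]
ee_rot: [0.0, 0.726, 0.687, -0.0]
contact_force: [-0.1, 0.2, 0.6]
width: 0.03
gripper_force: 0.0
```

apply_moves(xyz=[[0,0,0],[0,0,0],[0,0,0],[0,0,0]], rot=[[0,0,0],[0,0,0],[0,0,0],[0,0,0]], hand=[-1,-1,-1,-1], force=30)

```text
clock: 3.72
position: [0.5712, 0.1371, 0.0331]
ee_rot: [0.0, 0.725, 0.688, -0.002]
contact_force: [-0.4, -6.1, -10.4]
width: 0.0085
gripper_force: 29.0
```

```bash
python3 - <<'E'
from h import *
show()
E
```

```text
t 3.73 p [0.5712 0.1371 0.0331] x [ 0.052  0.999 -0.003] z [-0.002 -0.003 -1.   ] F [ -0.4  -6.1 -10.4] w 0.0085 g 29.0 q [ 0.12  0.47  1.75 -0.    0.93  0.17]
```

apply_moves(xyz=[[0,-0.05,0],[0,-0.08,0],[0,-0.08,0],[0,-0.08,0],[0,-0.08,0],[0,-0.06,0],[0,-0.03,0],[0,-0.02,0]], rot=[[0,0,0],[0,0,0],[0,0,0],[0,0,0],[0,0,0],[0,0,0],[0,0,0],[0,0,0]], hand=[-1,-1,-1,-1,-1,-1,-1,-1])

```text
clock: 4.72
position: [0.4268, 0.1426, 0.0331]
ee_rot: [0.002, 0.724, 0.69, -0.003]
contact_force: [7.4, -18.4, -23.9]
width: 0.0087
gripper_force: 29.0
```

apply_moves(xyz=[[0,-0.007,0],[0,-0.007,0]], rot=[[0,0,0],[0,0,0]], hand=[-1,-1])

```text
clock: 4.97
position: [0.4269, 0.1426, 0.0331]
ee_rot: [0.005, 0.724, 0.69, -0.001]
contact_force: [11.5, -19.4, -26.5]
width: 0.0085
gripper_force: 29.0
```

apply_moves(xyz=[[0,0.01,0],[0,0.004,0],[0,0,0],[0,0,-0.06],[0,0,-0.15],[-0.08,0,-0.2],[-0.12,0,-0.15],[-0.08,0,-0.1]], rot=[[0,0,0],[0,0,0],[0,0,0],[0,0,0],[0,0,0],[0,0,0],[0,0,0],[0,0,0]], hand=[-0.3,-0.3,-0.3,-0.3,-0.3,-0.3,-0.3,-0.3])

```text
clock: 5.98
position: [0.4244, 0.0628, 0.2325]
ee_rot: [0.001, 0.726, 0.688, 0.002]
contact_force: [0.2, -0.9, -0.0]
width: 0.0302
gripper_force: 0.0
```

apply_moves(xyz=[[0,0,0],[0,0,0]], rot=[[0,0,0],[0,0,0]], hand=[-0.3,-0.3])

```text
clock: 6.22
position: [0.4233, 0.064, 0.229]
ee_rot: [-0.001, 0.726, 0.688, -0.0]
contact_force: [0.4, -1.0, -0.1]
width: 0.0305
gripper_force: 0.0
```

```bash
python3 - <<'E'
from h import *
show()
i=grab("wrist","w2");t=grab("top","t2")
print(proj(i,[[.534,.142,.08],[.531,.1,.08],[.528,.058,.08]]))
E
```

```text
t 6.22 p [0.4233 0.064  0.229 ] x [0.053 0.999 0.001] z [-0.001  0.001 -1.   ] F [ 0.4 -1.  -0.1] w 0.0305 g 0.0 q [-0.01  0.05  1.79  0.    1.3   0.04]
[[428.9553446   98.32560925]
 [423.4568705  141.84398308]
 [418.22441629 181.80519484]]
```

View pics/w2.png

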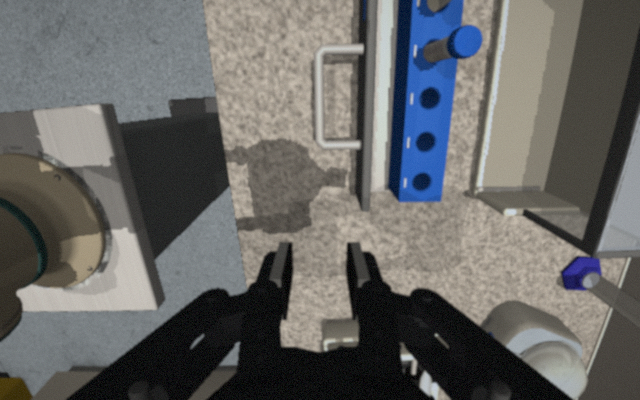

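The drawer is out and both loaded tubes are still standing. Free well mouths show at about (429,98), (425,142) and (422,182).

```bash
python3 - <<'E'
from h import *
np.set_printoptions(precision=4,suppress=True)
i=grab("wrist");im=i["pixels"].astype(int)
C=[]
for x,y in((429,98),(425,142),(422,182)):
    s=im[y-16:y+17,x-16:x+17]; m=((s[...,2]<130)).astype(np.uint8)
    n,l,st,c=cv2.connectedComponentsWithStats(m); k=1+np.argmin([np.hypot(*(a-16)) for a in c[1:]])
    print(st[k],s[16,16],s[16,3]); bx=st[k]; C.append((x-16+bx[0]+(bx[2]-1)/2,y-16+bx[1]+(bx[3]-1)/2))
print(C);W=onz(i,C,.08);print(W,np.diff(W,axis=0))
E
```

```text
[  8   6  21  21 341] [11 29 55] [ 50 102 191]
[  8   7  19  19 291] [25 39 69] [ 49 100 187]
[  7   7  19  18 257] [16 37 69] [ 49 101 189]
[(np.float64(431.0), np.float64(98.0)), (np.float64(426.0), np.float64(142.0)), (np.float64(422.0), np.float64(181.5))]
[[0.535  0.1425 0.08  ]
 [0.5327 0.1001 0.08  ]
 [0.5312 0.0586 0.08  ]] [[-0.0023 -0.0424  0.    ]
 [-0.0015 -0.0415  0.    ]]
```

```bash
python3 - <<'E'
from h import *
plan([((.517,-.32,.24),down(90),8)])
E
```

```text
xyz [[-0.158, 0.047, -0.005], [-0.158, 0.046, -0.005], [-0.158, 0.045, -0.005], [-0.159, 0.045, -0.005], [-0.159, 0.044, -0.005], [-0.159, 0.042, -0.005], [-0.16, 0.041, -0.005], [-0.16, 0.041, -0.005]]
rot [[-0.0, -0.0, -0.006], [-0.0, -0.0, -0.006], [-0.0, -0.0, -0.006], [-0.001, -0.0, -0.006], [-0.0, -0.0, -0.006], [-0.001, -0.0, -0.007], [-0.0, -0.0, -0.006], [-0.001, -0.0, -0.007]] max 49.5962700210409 0.4242640687119285
```

apply_moves(xyz=[[-0.158,0.047,-0.005],[-0.158,0.046,-0.005],[-0.158,0.045,-0.005],[-0.159,0.045,-0.005],[-0.159,0.044,-0.005],[-0.159,0.042,-0.005],[-0.16,0.041,-0.005],[-0.16,0.041,-0.005]], rot=[[0,0,-0.006],[0,0,-0.006],[0,0,-0.006],[0,0,-0.006],[0,0,-0.006],[0,0,-0.007],[0,0,-0.006],[0,0,-0.007]], hand=[-0.1,-0.1,-0.1,-0.1,-0.1,-0.1,-0.1,-0.1])

```text
clock: 7.38
position: [0.518, -0.3216, 0.2401]
ee_rot: [-0.001, 0.707, 0.707, 0.0]
contact_force: [1.4, -0.3, -0.8]
width: 0.0383
gripper_force: 0.0
```

apply_moves(xyz=[[0,0,0],[0,0,0]], rot=[[0,0,0],[0,0,0]], hand=[-0.1,-0.1])

```text
clock: 7.62
position: [0.5173, -0.3198, 0.2401]
ee_rot: [-0.002, 0.707, 0.707, 0.0]
contact_force: [0.0, 0.7, 0.8]
width: 0.0384
gripper_force: 0.0
```

```bash
python3 - <<'E'
from h import *
np.set_printoptions(precision=4,suppress=True)
show()
i=grab("wrist","w3");im=i["pixels"].astype(int)
m=((im[...,2]>im[...,0]+50)&(im[...,2]>90)).astype(np.uint8);m[240:]=0
n,l,st,c=cv2.connectedComponentsWithStats(m)
for k in range(1,n):
    if st[k][4]>40: print(st[k],c[k],onz(i,[c[k]],.078))
print(proj(i,[[.479,-.209,.078],[.477,-.3295,.078],[.555,-.216,.078],[.558,-.3355,.078]]))
E
```

```text
t 7.62 p [ 0.5173 -0.3198  0.2401] x [0.    1.    0.003] z [-0.002  0.003 -1.   ] F [0.  0.7 0.8] w 0.0384 g 0.0 q [-0.67  0.32  1.41  0.    1.41 -0.67]
[559  13  38  20 277] [577.9856  24.2563] [[ 0.7695 -0.1633  0.078 ]]
[450  65  10  14  65] [454.1231  70.8769] [[ 0.6507 -0.2095  0.078 ]]
[350 181  18  12 161] [358.9814 186.0248] [[ 0.5612 -0.3287  0.078 ]]
[[280.3953  69.1901]
 [282.9849 186.6215]
 [357.55    76.7763]
 [355.8714 191.8463]]
```

View pics/w3.png

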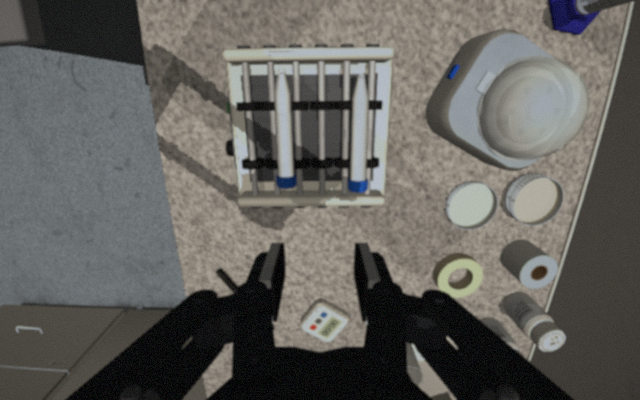

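The wrist view shows the near tube from tip (282,72) to cap end (286.5,188), and the far tube from (361,74) to (358.5,192). The ring rows are at 105 and 162.

```bash
python3 - <<'E'
from h import *
np.set_printoptions(precision=4,suppress=True)
i=grab("wrist");im=i["pixels"].astype(int)
for x0,x1 in((268,302),(343,376)):
    P=[]
    for y in range(115,155,3):
        r=im[y,x0:x1]; m=np.where(r.min(1)>115)[0]
        k=np.split(m,np.where(np.diff(m)>1)[0]+1); k=max(k,key=len); P.append((x0+k.mean(),y,len(k)))
    P=np.array(P);print(P[::4].round(1));Q=onz(i,P[:,:2],.078);f=np.polyfit(Q[:,1],Q[:,0],1);print(f,np.polyval(f,[-.28,-.27]))
print(onz(i,[(282,72),(286.5,188),(361,74),(358.5,192)],.078),onz(i,[(320,105),(320,162)],.072))
E
```

```text
[[283.  115.   15. ]
 [283.5 127.   14. ]
 [284.  139.   15. ]
 [284.5 151.   14. ]]
[-0.0063  0.4784] [0.4801 0.4801]
[[362.5 115.   20. ]
 [362.  127.   19. ]
 [361.5 139.   20. ]
 [361.  151.   19. ]]
[-0.0003  0.5615] [0.5616 0.5616]
[[ 0.4804 -0.2113  0.078 ]
 [ 0.4809 -0.331   0.078 ]
 [ 0.5584 -0.2131  0.078 ]
 [ 0.5611 -0.3355  0.078 ]] [[ 0.518  -0.2428  0.072 ]
 [ 0.5181 -0.3029  0.072 ]]
```

```bash
python3 - <<'E'
from h import *
M=down(90,25);g=np.array([.4805,-.279,.078]);z=M[:,2]
plan([(g-.075*z,M,5),(g-.02*z,M,3),(g+.007*z,M,2)])
E
```

```text
xyz [[0.006, -0.024, 0.063], [0.0, -0.025, 0.064], [-0.005, -0.024, 0.063], [-0.011, -0.025, 0.063], [-0.017, -0.025, 0.062], [0.0, 0.0, 0.061], [0.0, 0.0, 0.061], [0.0, 0.001, 0.061]]
rot [[-0.0, 0.083, 0.0], [-0.0, 0.083, 0.0], [-0.0, 0.083, 0.0], [-0.001, 0.083, 0.0], [-0.0, 0.083, 0.0], [-0.0, 0.0, 0.0], [-0.0, 0.0, 0.0], [-0.0, 0.0, 0.0]] max 20.69347723317664 4.980361432667312
xyz [[0.0, -0.0, 0.045], [0.0, -0.0, 0.045]]
rot [[-0.0, 0.0, 0.0], [-0.0, 0.0, 0.0]] max 13.5 0.0
```

apply_moves(xyz=[[0.006,-0.024,0.063],[0.0,-0.025,0.064],[-0.005,-0.024,0.063],[-0.011,-0.025,0.063],[-0.017,-0.025,0.062],[0,0,0],[0,0,0]], rot=[[0,0.083,0],[0,0.083,0],[0,0.083,0],[0,0.083,0],[0,0.083,0],[0,0,0],[0,0,0]], hand=[-0.1,-0.1,-0.1,-0.1,-0.1,-0.1,-0.1])

```text
clock: 8.6
position: [0.4813, -0.3118, 0.1474]
ee_rot: [-0.152, 0.69, 0.691, 0.152]
contact_force: [-0.4, 0.2, 0.0]
width: 0.0385
gripper_force: 0.0
```

```bash
python3 - <<'E'
from h import *
show()
M=down(90,25);g=np.array([.4805,-.279,.078]);z=M[:,2]
plan([(g-.02*z,M,3),(g+.007*z,M,3)])
E
```

```text
t 8.6 p [ 0.4813 -0.3118  0.1474] x [-0.001  0.908  0.42 ] z [ 0.001  0.42  -0.908] F [-0.4  0.2  0. ] w 0.0385 g 0.0 q [-0.87  0.49  1.46  0.27  1.53 -0.93]
xyz [[0.001, -0.001, 0.063], [0.0, -0.001, 0.063], [0.001, -0.001, 0.063], [-0.0, 0.0, 0.03], [-0.0, 0.0, 0.03], [-0.0, 0.0, 0.03]]
rot [[0.0, 0.001, 0.0], [0.0, 0.001, 0.0], [0.001, 0.001, 0.001], [-0.0, 0.0, -0.0], [-0.0, 0.0, -0.0], [-0.0, 0.0, -0.0]] max 18.90476130502578 0.10392304845413264
```

apply_moves(xyz=[[0.001,-0.001,0.063],[0.0,-0.001,0.063],[0.001,-0.001,0.063],[0,0,0.03],[0,0,0.03],[0,0,0.03],[0,0,0]], rot=[[0,0.001,0],[0,0.001,0],[0,0.001,0],[0,0,0],[0,0,0],[0,0,0],[0,0,0]], hand=[-0.1,-0.1,-0.1,-0.1,-0.1,-0.1,-0.1])

```text
clock: 9.48
position: [0.4796, -0.2762, 0.0705]
ee_rot: [-0.154, 0.69, 0.69, 0.154]
contact_force: [-0.5, -0.4, -0.4]
width: 0.0382
gripper_force: 0.0
```

apply_moves(xyz=[[0,0,0],[0,0,0],[0,0,0],[0,0,0]], rot=[[0,0,0],[0,0,0],[0,0,0],[0,0,0]], hand=[-1,-1,-1,-1], force=25)

```text
clock: 9.98
position: [0.4804, -0.2771, 0.0711]
ee_rot: [-0.153, 0.691, 0.69, 0.154]
contact_force: [1.7, -1.4, 2.3]
width: 0.0155
gripper_force: 27.1
```

```bash
python3 - <<'E'
from h import *
show()
E
```

```text
t 9.97 p [ 0.4804 -0.2771  0.0711] x [0.    0.906 0.423] z [ 0.002  0.423 -0.906] F [ 1.7 -1.4  2.3] w 0.0155 g 27.1 q [-0.84  0.53  1.61  0.3   1.34 -0.96]
```

```bash
cat >> h.py <<'E'
M0=down(90,25)
def Rf(psi): return R.from_euler("z",90+psi,degrees=True).as_matrix()@R.from_euler("x",-90,degrees=True).as_matrix()@M0
E
python3 - <<'E'
from h import *
s=status.get_state();p=np.array(s["position"]);M=q2R(s["ee_rot"])
tip=M.T@(np.array([.4804,-.2113,.078])-p);print("tip in tool",tip.round(4))
np.save("tip1.npy",tip)
F=Rf(0);H=np.array([.5303,.0585,.16])-F@tip;print(H)
plan([(p+[-.01,.01,.15],M,4),(np.array([.40,-.08,.28]),R.from_matrix(M)*0 if 0 else M@R.from_rotvec(R.from_matrix(M.T@F).as_rotvec()*.5).as_matrix(),8),(H,F,9)])
E
```

```text
tip in tool [ 0.0625 -0.      0.0216]
[0.53714384 0.05853381 0.22580232]
xyz [[0.06, -0.008, -0.11], [0.061, -0.008, -0.11], [0.06, -0.008, -0.11], [0.061, -0.009, -0.109], [0.081, -0.029, 0.011], [0.084, -0.021, 0.003], [0.086, -0.013, -0.003], [0.086, -0.004, -0.01]]
rot [[0.0, 0.0, 0.0], [0.0, 0.0, 0.0], [0.0, 0.0, 0.0], [0.0, 0.0, 0.0], [-0.035, -0.072, -0.096], [-0.035, -0.072, -0.096], [-0.035, -0.072, -0.096], [-0.035, -0.072, -0.096]] max 37.81071276768001 7.5
xyz [[0.085, 0.005, -0.017], [0.082, 0.014, -0.023], [0.079, 0.024, -0.028], [0.074, 0.032, -0.033], [0.015, 0.061, 0.04], [0.012, 0.061, 0.041], [0.01, 0.061, 0.043], [0.007, 0.06, 0.044]]
rot [[-0.035, -0.072, -0.096], [-0.035, -0.072, -0.096], [-0.034, -0.072, -0.096], [-0.035, -0.072, -0.096], [-0.031, -0.064, -0.085], [-0.031, -0.064, -0.085], [-0.031, -0.064, -0.085], [-0.031, -0.064, -0.086]] max 26.155114222652514 7.5
xyz [[0.005, 0.059, 0.046], [0.003, 0.058, 0.047], [0.001, 0.057, 0.049], [-0.001, 0.055, 0.051], [-0.003, 0.054, 0.053]]
rot [[-0.031, -0.064, -0.085], [-0.031, -0.064, -0.086], [-0.031, -0.064, -0.086], [-0.031, -0.064, -0.085], [-0.03, -0.065, -0.086]] max 22.716954021171063 6.713836459134225
```

apply_moves(xyz=[[0.06,-0.008,-0.11],[0.061,-0.008,-0.11],[0.06,-0.008,-0.11],[0.061,-0.009,-0.109],[0.081,-0.029,0.011],[0.084,-0.021,0.003],[0.086,-0.013,-0.003],[0.086,-0.004,-0.01]], rot=[[0,0,0],[0,0,0],[0,0,0],[0,0,0],[-0.035,-0.072,-0.096],[-0.035,-0.072,-0.096],[-0.035,-0.072,-0.096],[-0.035,-0.072,-0.096]], hand=[-1,-1,-1,-1,-1,-1,-1,-1])

```text
clock: 10.98
position: [0.4339, -0.1722, 0.2503]
ee_rot: [0.036, 0.563, 0.816, 0.125]
contact_force: [-0.5, -0.5, 1.0]
width: 0.0156
gripper_force: 26.8
```

```bash
python3 - <<'E'
from h import *
show()
s=status.get_state();M=q2R(s["ee_rot"]);tip=np.load("tip1.npy")
F=Rf(0);H=np.array([.5303,.0585,.16])-F@tip
plan([(np.array([.40,-.08,.29]),M@R.from_rotvec(R.from_matrix(M.T@F).as_rotvec()*.35).as_matrix(),6),(H,F,10)])
E
```

```text
t 10.97 p [ 0.4339 -0.1722  0.2503] x [-0.364  0.928  0.082] z [ 0.2    0.164 -0.966] F [-0.5 -0.5  1. ] w 0.0156 g 26.8 q [-0.73  0.05  1.77  0.27  1.29 -1.17]
xyz [[0.056, 0.005, -0.017], [0.055, 0.01, -0.019], [0.053, 0.014, -0.022], [0.05, 0.018, -0.024], [0.048, 0.023, -0.026], [0.044, 0.026, -0.029], [0.014, 0.054, 0.039], [0.012, 0.054, 0.04]]
rot [[-0.024, -0.05, -0.067], [-0.024, -0.051, -0.067], [-0.024, -0.051, -0.067], [-0.025, -0.05, -0.067], [-0.024, -0.051, -0.067], [-0.025, -0.05, -0.067], [-0.027, -0.056, -0.075], [-0.027, -0.056, -0.075]] max 20.479257799051215 5.8449978614196265
xyz [[0.01, 0.054, 0.041], [0.009, 0.053, 0.042], [0.007, 0.053, 0.043], [0.005, 0.052, 0.044], [0.004, 0.051, 0.046], [0.003, 0.05, 0.047], [0.002, 0.049, 0.048], [0.0, 0.047, 0.049]]
rot [[-0.027, -0.056, -0.075], [-0.027, -0.056, -0.075], [-0.027, -0.056, -0.075], [-0.027, -0.057, -0.074], [-0.027, -0.056, -0.075], [-0.027, -0.057, -0.074], [-0.027, -0.056, -0.075], [-0.027, -0.057, -0.074]] max 20.639040675380237 5.8449978614196265
```

apply_moves(xyz=[[0.056,0.005,-0.017],[0.055,0.01,-0.019],[0.053,0.014,-0.022],[0.05,0.018,-0.024],[0.048,0.023,-0.026],[0.044,0.026,-0.029],[0.014,0.054,0.039],[0.012,0.054,0.04]], rot=[[-0.024,-0.05,-0.067],[-0.024,-0.051,-0.067],[-0.024,-0.051,-0.067],[-0.025,-0.05,-0.067],[-0.024,-0.051,-0.067],[-0.025,-0.05,-0.067],[-0.027,-0.056,-0.075],[-0.027,-0.056,-0.075]], hand=[-1,-1,-1,-1,-1,-1,-1,-1])

```text
clock: 11.98
position: [0.4279, -0.0528, 0.2774]
ee_rot: [0.3, 0.316, 0.897, 0.07]
contact_force: [0.3, -0.0, -0.3]
width: 0.0156
gripper_force: 26.8
```

apply_moves(xyz=[[0.01,0.054,0.041],[0.009,0.053,0.042],[0.007,0.053,0.043],[0.005,0.052,0.044],[0.004,0.051,0.046],[0.003,0.05,0.047],[0.002,0.049,0.048],[0,0.047,0.049]], rot=[[-0.027,-0.056,-0.075],[-0.027,-0.056,-0.075],[-0.027,-0.056,-0.075],[-0.027,-0.057,-0.074],[-0.027,-0.056,-0.075],[-0.027,-0.057,-0.074],[-0.027,-0.056,-0.075],[-0.027,-0.057,-0.074]], hand=[-1,-1,-1,-1,-1,-1,-1,-1])

```text
clock: 12.98
position: [0.5114, 0.0443, 0.2853]
ee_rot: [0.475, 0.047, 0.878, 0.025]
contact_force: [-0.1, 0.2, -0.7]
width: 0.0154
gripper_force: 26.8
```

apply_moves(xyz=[[0,0,0],[0,0,0]], rot=[[0,0,0],[0,0,0]], hand=[-1,-1])

```text
clock: 13.22
position: [0.5116, 0.0435, 0.2857]
ee_rot: [0.476, 0.046, 0.878, 0.023]
contact_force: [-0.0, -0.2, -0.8]
width: 0.0159
gripper_force: 26.8
```

```bash
python3 - <<'E'
from h import *
show()
s=status.get_state();M=q2R(s["ee_rot"]);tip=np.load("tip1.npy");print("tip",(M@tip+s["position"]).round(4))
ax=M@(M0.T@np.array([0,-1,0]));print("axis",ax.round(4))
a=grab("scene");b=grab("top");c=grab("wrist");T=M@tip+s["position"]
for i in(a,b,c): print(proj(i,[T,T+.12*ax,[.5303,.0585,.08]]).round(1))
def crop(i,x,y,w=120): return cv2.resize(i["pixels"][y:y+w*3//4,x:x+w,::-1],(400,300),interpolation=cv2.INTER_CUBIC)
pa=proj(a,[T+.05*ax])[0].astype(int);pb=proj(b,[T+.05*ax])[0].astype(int)
m=np.hstack([crop(a,pa[0]-60,pa[1]-40),crop(b,pb[0]-60,pb[1]-40)])
w=cv2.resize(c["pixels"][:,:,::-1],(480,300));m=np.vstack([m,np.hstack([w,np.zeros((300,320,3),np.uint8)])])
print(pa,pb);cv2.imwrite("pics/m4.png",np.clip(m*1.5,0,255).astype(np.uint8))
E
```

```text
t 13.22 p [0.5116 0.0435 0.2857] x [-0.543  0.104 -0.833] z [ 0.838 -0.003 -0.546] F [-0.  -0.2 -0.8] w 0.0159 g 26.8 q [-0.12 -0.21  2.32  1.17  0.11 -2.7 ]
tip [0.4957 0.0499 0.2218]
axis [ 0.1379 -0.093   0.9861]
[[286.6 164.6]
 [292.4 104.3]
 [284.4 221. ]]
[[318.3 206.8]
 [319.8 157.8]
 [310.3 234.2]]
[[319.9 135.4]
 [319.8 358. ]
 [317.9  -4.3]]
[288 140] [318 187]
```

View pics/m4.png

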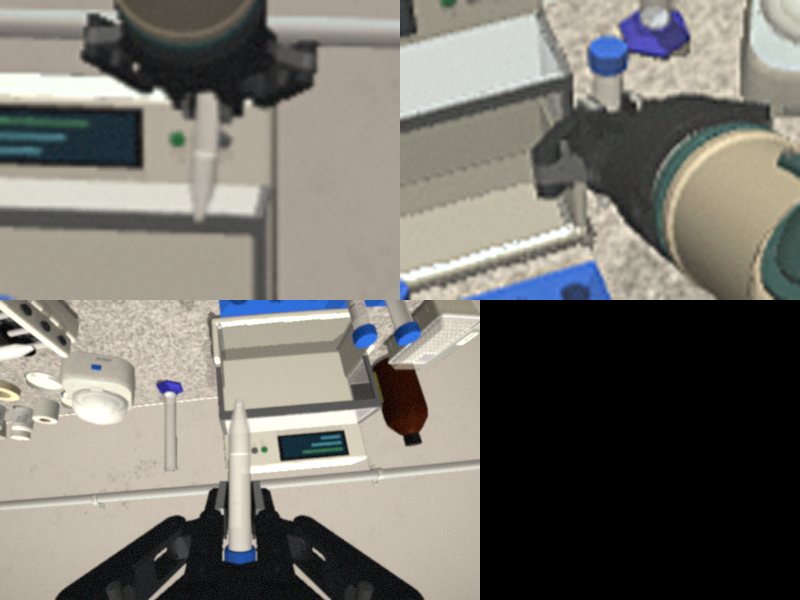

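j5 and j6 are on their limits: the wrist ended up near-singular with the forearm almost in line with the tool. I'll fit a small kinematic model and choose a path through the other wrist branch.

```bash
cat > fk.py <<'E'
from h import *
from scipy.optimize import least_squares
rz=lambda a:R.from_euler("z",a).as_matrix()
ry=lambda a:R.from_euler("y",a).as_matrix()
def fk(q,k):
    L0,L1,e,L2,d,L6=k; q1,q2,q3,q4,q5,q6=q
    A=rz(q1)@ry(q2); B=A@ry(q3); W=B@rz(q4)@ry(q5)
    p=[0,0,L0]+rz(q1)@[0,d,0]+A@[0,0,L1]+B@[e,0,L2]+W@[0,0,L6]
    return p,W@rz(q6+np.pi/2)
E
python3 - <<'E'
from fk import *
s=status.get_state()
Q=[[-1.415,.2766,1.5062,-.0001,1.3607,-.121],[0.14,0.19,1.62,0,1.33,0.21],[.12,.47,1.75,0,.93,.17],[-.01,.05,1.79,0,1.30,.04],[-.67,.32,1.41,0,1.41,-.67],[-.87,.49,1.46,.27,1.53,-.93],[-.84,.53,1.61,.3,1.34,-.96],[-.73,.05,1.77,.27,1.29,-1.17],s["qpos"]]
P=[[.157,-.5526,.2304],[.5014,.1418,.2308],[.5712,.1371,.0331],[.4233,.064,.229],[.5173,-.3198,.2401],[.4813,-.3118,.1474],[.4804,-.2771,.0711],[.4339,-.1722,.2503],s["position"]]
f=lambda k:np.concatenate([fk(q,k)[0]-p for q,p in zip(Q,P)])
r=least_squares(f,[.3,.4,0,.4,.07,.2]);print(r.x.round(4),"rms",np.sqrt(np.mean(r.fun**2)),abs(r.fun).max())
np.save("k.npy",r.x);k=r.x
print((fk(s["qpos"],k)[1]-q2R(s["ee_rot"])).round(3).tolist())
lo=[-2.89,-.75,.22,-1.18,.11,-2.7];hi=[2.89,2.08,2.7,4.32,2.71,2.7]
tip=np.load("tip1.npy")
for psi in(-40,-20,0,20,40,60):
  for z in(.03,.12):
    F=Rf(psi);T=np.array([.5303,.0585,z])-F@tip
    def g(q):
        p,M=fk(q,k);return np.r_[(p-T)*5,R.from_matrix(M.T@F).as_rotvec()]
    for j4,j6 in((0,-1.5),(2.4,2.2),(3.1,1.5),(3.9,.8)):
        o=least_squares(g,[0,.1,2.1,j4,.4,j6],bounds=(lo,hi))
        if o.cost<1e-6: print(psi,z,o.x.round(2))
E
```

```text
[0.1345 0.631  0.0597 0.4205 0.0689 0.3653] rms 0.001253512434713783 0.0030156576111781477
[[-0.0, 0.0, 0.0], [-0.0, 0.0, -0.0], [0.0, -0.0, -0.0]]
-20 0.03 [0.4  0.56 2.58 3.89 1.13 1.57]
-20 0.03 [0.4  0.56 2.58 3.89 1.13 1.57]
-20 0.03 [0.4  0.56 2.58 3.89 1.13 1.57]
-20 0.12 [0.4  0.24 2.47 4.11 0.85 1.18]
-20 0.12 [0.4  0.24 2.47 4.11 0.85 1.18]
-20 0.12 [0.4  0.24 2.47 4.11 0.85 1.18]
0 0.12 [-0.05  0.18  2.61  3.08  0.78  1.6 ]
0 0.12 [-0.05  0.18  2.61  3.08  0.78  1.6 ]
0 0.12 [-0.05  0.18  2.61  3.08  0.78  1.6 ]
20 0.12 [-0.53  0.2   2.57  2.07  0.92  1.93]
20 0.12 [-0.53  0.2   2.57  2.07  0.92  1.93]
20 0.12 [-0.53  0.2   2.57  2.07  0.92  1.93]
40 0.03 [-0.71  0.54  2.49  1.69  1.12  1.69]
40 0.03 [-0.71  0.54  2.49  1.69  1.12  1.69]
40 0.03 [-0.71  0.54  2.49  1.69  1.12  1.69]
40 0.12 [-0.71  0.28  2.39  1.5   1.11  2.1 ]
40 0.12 [-0.71  0.28  2.39  1.5   1.11  2.1 ]
40 0.12 [-0.71  0.28  2.39  1.5   1.11  2.1 ]
60 0.03 [-0.7   0.57  2.23  1.25  1.22  1.93]
60 0.03 [-0.7   0.57  2.23  1.25  1.22  1.93]
60 0.03 [-0.7   0.57  2.23  1.25  1.22  1.93]
60 0.12 [-0.7   0.38  2.16  1.17  1.31  2.19]
60 0.12 [-0.7   0.38  2.16  1.17  1.31  2.19]
60 0.12 [-0.7   0.38  2.16  1.17  1.31  2.19]
```

```bash
cat >> fk.py <<'E'
k=np.load("k.npy")
lo=np.array([-2.89,-.75,.22,-1.18,.11,-2.7]);hi=-lo;hi[1:5]=[2.08,2.7,4.32,2.71]
def ik(T,F,q0):
    def g(q):
        p,M=fk(q,k);return np.r_[(p-T)*5,R.from_matrix(M.T@F).as_rotvec()]
    o=least_squares(g,np.clip(q0,lo+.01,hi-.01),bounds=(lo,hi));
    if o.cost>1e-6: print("IK bad",o.cost)
    return o.x
def jplan(qs,tip):
    "qs: list of joint waypoints per row, starting from current; prints rows"
    q0=np.array(status.get_state()["qpos"]);X=[];W=[];mz=9;dm=0
    p,M=fk(q0,k);prev=q0
    for q in qs:
        P,T=fk(q,k)
        d=np.round(M.T@(P-p)/.3,3);w=np.round(R.from_matrix(M.T@T).as_rotvec()/np.radians(60),3)
        X.append(d.tolist());W.append(w.tolist());p=p+M@d*.3;M=M@R.from_rotvec(w*np.radians(60)).as_matrix()
        ax=M@(M0.T@np.array([0,-1,0]));t=M@tip+p;cam=p+M@np.array([.09,0,-.144]);z=[t[2],(t+.12*ax)[2],cam[2]];mz=min(mz,*z)
        dm=max(dm,np.max(np.abs(q-prev)*8/np.array([2.57,2.57,3.14,3.14,3.14,3.14])));prev=q
    for i in range(0,len(X),8): print("xyz",X[i:i+8]);print("rot",W[i:i+8])
    print("minz",round(mz,3),"maxmm",300*max(np.linalg.norm(X,axis=1)),"maxdeg",60*max(np.linalg.norm(W,axis=1)),"speed frac",round(dm,2),"end",qs[-1].round(2),"pos",p.round(3))
E
python3 - <<'E'
from fk import *
tip=np.load("tip1.npy");F=Rf(55)
qh=ik(np.array([.532,.1003,.15])-F@tip,F,[-.7,.4,2.2,1.2,1.2,2.]);print(qh.round(2))
qe=ik(np.array([.532,.1003,.03])-F@tip,F,qh);print(qe.round(2))
qe=ik(np.array([.5303,.0585,.03])-F@tip,F,qh);print(qe.round(2))
q=np.array(status.get_state()["qpos"])
N=32;qs=[]
for n in range(1,N+1):
    a=n/N;v=q+(qh-q)*a; v[4]=q[4]+(qh[4]-q[4])*min(1,n/12); 
    v[1]-=.15*np.sin(np.pi*a)
    qs.append(v)
jplan(qs,tip)
E
```

```text
[-0.63  0.28  2.22  1.29  1.24  2.26]
[-0.63  0.55  2.34  1.44  1.15  1.85]
[-0.71  0.56  2.3   1.34  1.18  1.88]
xyz [[0.035, 0.078, -0.001], [0.046, 0.072, -0.002], [0.055, 0.064, -0.003], [0.064, 0.056, -0.004], [0.071, 0.046, -0.004], [0.077, 0.035, -0.004], [0.082, 0.024, -0.006], [0.083, 0.011, -0.006]]
rot [[-0.067, 0.039, 0.159], [-0.06, 0.047, 0.16], [-0.053, 0.056, 0.159], [-0.044, 0.064, 0.16], [-0.035, 0.069, 0.159], [-0.024, 0.074, 0.16], [-0.013, 0.077, 0.16], [-0.002, 0.078, 0.159]]
xyz [[0.084, -0.001, -0.006], [0.082, -0.013, -0.008], [0.079, -0.024, -0.008], [0.074, -0.036, -0.01], [-0.019, 0.031, -0.006], [-0.014, 0.033, -0.007], [-0.011, 0.036, -0.006], [-0.006, 0.038, -0.005]]
rot [[0.01, 0.078, 0.16], [0.021, 0.076, 0.161], [0.033, 0.072, 0.161], [0.043, 0.068, 0.161], [-0.012, -0.002, 0.162], [-0.011, 0.0, 0.163], [-0.011, 0.002, 0.165], [-0.009, 0.004, 0.165]]
xyz [[-0.001, 0.04, -0.005], [0.005, 0.041, -0.005], [0.011, 0.041, -0.004], [0.017, 0.041, -0.003], [0.023, 0.039, -0.004], [0.028, 0.036, -0.003], [0.035, 0.032, -0.003], [0.04, 0.028, -0.003]]
rot [[-0.009, 0.005, 0.167], [-0.007, 0.006, 0.168], [-0.006, 0.006, 0.169], [-0.004, 0.007, 0.171], [-0.003, 0.007, 0.171], [-0.001, 0.007, 0.173], [-0.0, 0.007, 0.174], [0.001, 0.006, 0.174]]
xyz [[0.044, 0.022, -0.002], [0.048, 0.015, -0.003], [0.051, 0.008, -0.002], [0.052, 0.001, -0.003], [0.052, -0.008, -0.002], [0.05, -0.015, -0.003], [0.048, -0.023, -0.003], [0.043, -0.03, -0.003]]
rot [[0.003, 0.006, 0.176], [0.003, 0.005, 0.176], [0.004, 0.004, 0.177], [0.005, 0.003, 0.178], [0.005, 0.001, 0.178], [0.006, 0.001, 0.179], [0.005, -0.001, 0.178], [0.006, -0.002, 0.179]]
minz 0.15 maxmm 25.69513572643663 maxdeg 10.798999953699418 speed frac 0.4 end [-0.63  0.28  2.22  1.29  1.24  2.26] pos [0.536 0.106 0.216]
```

```bash
python3 - <<'E'
from fk import *
tip=np.load("tip1.npy");F=Rf(55)
qh=ik(np.array([.532,.1003,.15])-F@tip,F,[-.7,.4,2.2,1.2,1.2,2.])
q=np.array(status.get_state()["qpos"])
N=32;qs=[]
for n in range(1,N+1):
    a=n/N;v=q+(qh-q)*a; b=min(1,n/20);v[4]=q[4]+(qh[4]-q[4])*b;v[0]=q[0]+(qh[0]-q[0])*b
    v[1]-=.2*np.sin(np.pi*a)
    qs.append(v)
    if n%3==2:
        p,M=fk(v,k);ax=M@(M0.T@np.array([0,-1,0]));t=p+M@tip;print(n,p.round(3),t.round(3),(t+.12*ax).round(3),(p+M@[.09,0,-.144]).round(2))
jplan(qs,tip)
E
```

```text
2 [0.508 0.056 0.284] [0.493 0.084 0.226] [0.509 0.034 0.334] [0.34 0.09 0.3 ]
5 [0.502 0.077 0.285] [0.491 0.131 0.248] [0.498 0.035 0.32 ] [0.35 0.13 0.33]
8 [0.494 0.097 0.289] [0.494 0.163 0.281] [0.484 0.045 0.302] [0.36 0.15 0.38]
11 [0.487 0.116 0.293] [0.502 0.177 0.314] [0.467 0.066 0.286] [0.38 0.14 0.42]
14 [0.481 0.132 0.299] [0.513 0.175 0.338] [0.448 0.094 0.278] [0.4  0.11 0.45]
17 [0.475 0.143 0.307] [0.524 0.161 0.348] [0.43  0.123 0.284] [0.43 0.07 0.45]
20 [0.47  0.148 0.318] [0.531 0.141 0.343] [0.417 0.144 0.306] [0.45 0.02 0.43]
23 [0.487 0.137 0.301] [0.549 0.114 0.299] [0.434 0.146 0.309] [ 0.47 -0.02  0.37]
26 [0.504 0.126 0.278] [0.553 0.097 0.245] [0.461 0.139 0.308] [ 0.48 -0.04  0.31]
29 [0.521 0.115 0.249] [0.546 0.093 0.192] [0.495 0.123 0.297] [ 0.46 -0.04  0.24]
32 [0.536 0.106 0.216] [0.532 0.1   0.15 ] [0.532 0.1   0.27 ] [ 0.44 -0.03  0.2 ]
xyz [[0.008, 0.021, -0.003], [0.011, 0.021, -0.004], [0.014, 0.019, -0.005], [0.016, 0.017, -0.004], [0.018, 0.015, -0.005], [0.021, 0.013, -0.005], [0.022, 0.009, -0.004], [0.023, 0.005, -0.004]]
rot [[-0.028, 
[... 795 characters left out ...]
0.039, 0.004, 0.174], [0.041, -0.001, 0.174], [0.041, -0.006, 0.176], [0.004, -0.005, 0.167], [0.004, -0.007, 0.168], [0.002, -0.007, 0.17], [0.001, -0.009, 0.171]]
xyz [[0.024, 0.02, 0.014], [0.028, 0.018, 0.015], [0.031, 0.015, 0.015], [0.034, 0.01, 0.016], [0.037, 0.005, 0.017], [0.037, -0.001, 0.016], [0.038, -0.006, 0.017], [0.037, -0.012, 0.018]]
rot [[-0.001, -0.009, 0.172], [-0.002, -0.009, 0.173], [-0.004, -0.009, 0.174], [-0.006, -0.009, 0.175], [-0.007, -0.007, 0.176], [-0.009, -0.007, 0.176], [-0.009, -0.004, 0.176], [-0.01, -0.004, 0.177]]
minz 0.15 maxmm 12.858071395042101 maxdeg 10.848723427205618 speed frac 0.4 end [-0.63  0.28  2.22  1.29  1.24  2.26] pos [0.536 0.106 0.216]
```

apply_moves(xyz=[[0.008,0.021,-0.003],[0.011,0.021,-0.004],[0.014,0.019,-0.005],[0.016,0.017,-0.004],[0.018,0.015,-0.005],[0.021,0.013,-0.005],[0.022,0.009,-0.004],[0.023,0.005,-0.004]], rot=[[-0.028,0.015,0.164],[-0.026,0.019,0.164],[-0.024,0.022,0.163],[-0.019,0.025,0.163],[-0.017,0.029,0.164],[-0.011,0.03,0.163],[-0.007,0.033,0.163],[-0.002,0.033,0.164]], hand=[-1,-1,-1,-1,-1,-1,-1,-1])

```text
clock: 14.38
position: [0.4944, 0.0977, 0.2894]
ee_rot: [0.253, 0.55, 0.695, 0.388]
contact_force: [0.2, 0.5, -0.2]
width: 0.0154
gripper_force: 26.8
```

```bash
cat > go.py <<'E'
from fk import *
import sys
def togo(qh,tip,N,lead=None):
    q=np.array(status.get_state()["qpos"]);m=lead or N;qs=[]
    for n in range(1,N+1):
        v=q+(qh-q)*n/N;b=min(1,n/m);v[[0,4]]=q[[0,4]]+(qh-q)[[0,4]]*b;v[1]-=.2*np.sin(np.pi*n/N)*(N>=20);qs.append(v)
    jplan(qs,tip)
E
python3 - <<'E'
from go import *
show()
tip=np.load("tip1.npy");F=Rf(55)
qh=ik(np.array([.532,.1003,.15])-F@tip,F,[-.7,.4,2.2,1.2,1.2,2.])
togo(qh,tip,24,14)
E
```

```text
t 14.38 p [0.4944 0.0977 0.2894] x [-0.267  0.961  0.075] z [ 0.779  0.261 -0.57 ] F [ 0.2  0.5 -0.2] w 0.0154 g 26.8 q [-0.32 -0.23  2.29  1.2   0.56 -1.46]
xyz [[0.022, 0.009, -0.011], [0.024, 0.005, -0.01], [0.025, 0.001, -0.011], [0.023, -0.003, -0.009], [0.023, -0.007, -0.008], [0.019, -0.009, -0.007], [0.017, -0.013, -0.006], [0.012, -0.013, -0.004]]
rot [[-0.003, 0.027, 0.159], [0.002, 0.028, 0.158], [0.006, 0.027, 0.158], [0.011, 0.026, 0.158], [0.015, 0.024, 0.159], [0.02, 0.021, 0.16], [0.024, 0.017, 0.162], [0.027, 0.013, 0.163]]
xyz [[0.009, -0.013, -0.003], [0.005, -0.013, -0.002], [0.004, -0.009, -0.001], [0.001, -0.008, -0.001], [0.003, -0.004, -0.002], [0.003, -0.002, -0.001], [0.016, 0.026, 0.013], [0.022, 0.026, 0.016]]
rot [[0.03, 0.008, 0.165], [0.032, 0.003, 0.167], [0.033, -0.003, 0.17], [0.033, -0.008, 0.172], [0.032, -0.014, 0.175], [0.032, -0.018, 0.178], [0.002, -0.009, 0.171], [0.001, -0.011, 0.175]]
xyz [[0.028, 0.026, 0.017], [0.033, 0.024, 0.018], [0.039, 0.021, 0.02], [0.043, 0.016, 0.021], [0.048, 0.01, 0.022], [0.051, 0.003, 0.023], [0.051, -0.004, 0.023], [0.052, -0.013, 0.024]]
rot [[-0.002, -0.011, 0.177], [-0.003, -0.012, 0.179], [-0.007, -0.012, 0.181], [-0.008, -0.011, 0.184], [-0.011, -0.01, 0.184], [-0.013, -0.009, 0.186], [-0.014, -0.006, 0.187], [-0.015, -0.004, 0.187]]
minz 0.15 maxmm 17.618456232031228 maxdeg 11.258596715399303 speed frac 0.39 end [-0.63  0.28  2.22  1.29  1.24  2.26] pos [0.536 0.106 0.216]
```

apply_moves(xyz=[[0.022,0.009,-0.011],[0.024,0.005,-0.01],[0.025,0.001,-0.011],[0.023,-0.003,-0.009],[0.023,-0.007,-0.008],[0.019,-0.009,-0.007],[0.017,-0.013,-0.006],[0.012,-0.013,-0.004]], rot=[[-0.003,0.027,0.159],[0.002,0.028,0.158],[0.006,0.027,0.158],[0.011,0.026,0.158],[0.015,0.024,0.159],[0.02,0.021,0.16],[0.024,0.017,0.162],[0.027,0.013,0.163]], hand=[-1,-1,-1,-1,-1,-1,-1,-1])

```text
clock: 15.38
position: [0.4728, 0.1397, 0.3227]
ee_rot: [-0.145, 0.83, 0.252, 0.475]
contact_force: [-0.4, 0.4, -0.9]
width: 0.0153
gripper_force: 26.8
```

apply_moves(xyz=[[0.009,-0.013,-0.003],[0.005,-0.013,-0.002],[0.004,-0.009,-0.001],[0.001,-0.008,-0.001],[0.003,-0.004,-0.002],[0.003,-0.002,-0.001],[0.016,0.026,0.013],[0.022,0.026,0.016]], rot=[[0.03,0.008,0.165],[0.032,0.003,0.167],[0.033,-0.003,0.17],[0.033,-0.008,0.172],[0.032,-0.014,0.175],[0.032,-0.018,0.178],[0.002,-0.009,0.171],[0.001,-0.011,0.175]], hand=[-1,-1,-1,-1,-1,-1,-1,-1])

```text
clock: 16.38
position: [0.4821, 0.1413, 0.3193]
ee_rot: [-0.496, 0.791, -0.298, 0.199]
contact_force: [-0.3, 0.3, -0.0]
width: 0.0154
gripper_force: 26.8
```

```bash
python3 - <<'E'
from go import *
show()
tip=np.load("tip1.npy");F=Rf(55)
qh=ik(np.array([.532,.1003,.13])-F@tip,F,[-.7,.4,2.2,1.2,1.2,2.])
togo(qh,tip,11)
E
```

```text
t 16.38 p [0.4821 0.1413 0.3193] x [ 0.744 -0.668  0.019] z [ 0.61   0.666 -0.43 ] F [-0.3  0.3 -0. ] w 0.0154 g 26.8 q [-0.62 -0.07  2.24  1.25  1.23  1.03]
xyz [[0.024, 0.029, 0.018], [0.028, 0.025, 0.017], [0.03, 0.023, 0.018], [0.033, 0.02, 0.018], [0.034, 0.016, 0.018], [0.037, 0.013, 0.017], [0.037, 0.009, 0.018], [0.039, 0.004, 0.018]]
rot [[-0.001, -0.011, 0.133], [-0.003, -0.01, 0.133], [-0.003, -0.01, 0.134], [-0.005, -0.009, 0.133], [-0.006, -0.009, 0.133], [-0.006, -0.008, 0.134], [-0.008, -0.007, 0.133], [-0.008, -0.006, 0.134]]
xyz [[0.039, 0.001, 0.018], [0.039, -0.004, 0.018], [0.038, -0.007, 0.018]]
rot [[-0.009, -0.005, 0.133], [-0.009, -0.003, 0.133], [-0.01, -0.003, 0.134]]
minz 0.13 maxmm 12.941792766073794 maxdeg 8.064366063119904 speed frac 0.27 end [-0.63  0.32  2.24  1.31  1.22  2.2 ] pos [0.536 0.106 0.196]
```

apply_moves(xyz=[[0.024,0.029,0.018],[0.028,0.025,0.017],[0.03,0.023,0.018],[0.033,0.02,0.018],[0.034,0.016,0.018],[0.037,0.013,0.017],[0.037,0.009,0.018],[0.039,0.004,0.018]], rot=[[-0.001,-0.011,0.133],[-0.003,-0.01,0.133],[-0.003,-0.01,0.134],[-0.005,-0.009,0.133],[-0.006,-0.009,0.133],[-0.006,-0.008,0.134],[-0.008,-0.007,0.133],[-0.008,-0.006,0.134]], hand=[-1,-1,-1,-1,-1,-1,-1,-1])

```text
clock: 17.38
position: [0.5255, 0.1127, 0.2327]
ee_rot: [0.519, -0.532, 0.657, 0.13]
contact_force: [0.2, -0.5, 0.4]
width: 0.015
gripper_force: 26.8
```

apply_moves(xyz=[[0.039,0.001,0.018],[0.039,-0.004,0.018],[0.038,-0.007,0.018],[0,0,0],[0,0,0]], rot=[[-0.009,-0.005,0.133],[-0.009,-0.003,0.133],[-0.01,-0.003,0.134],[0,0,0],[0,0,0]], hand=[-1,-1,-1,-1,-1])

```text
clock: 18.0
position: [0.5362, 0.1062, 0.1973]
ee_rot: [0.477, -0.393, 0.746, 0.247]
contact_force: [0.5, -0.5, -0.5]
width: 0.0157
gripper_force: 26.8
```

```bash
python3 - <<'E'
from h import *
show()
s=status.get_state();M=q2R(s["ee_rot"]);tip=np.load("tip1.npy");T=M@tip+s["position"]
ax=M@(M0.T@np.array([0,-1,0]));print("tip",T.round(4),"axis",ax.round(4))
a=grab("scene");b=grab("top");c=grab("wrist");w=[.532,.1003,.08]
for i in(a,b,c): print(proj(i,[T,T+.12*ax,w]).round(1))
def crop(i,x,y,W=120): return cv2.resize(i["pixels"][y:y+W*3//4,x:x+W,::-1],(400,300),interpolation=cv2.INTER_CUBIC)
pb=proj(b,[T])[0].astype(int);pa=proj(a,[T])[0].astype(int);print(pa,pb)
m=np.hstack([crop(a,pa[0]-60,pa[1]-55),crop(b,pb[0]-60,pb[1]-55)])
w=cv2.resize(c["pixels"][:,:,::-1],(480,300));m=np.vstack([m,np.hstack([w,np.zeros((300,320,3),np.uint8)])])
cv2.imwrite("pics/m5.png",np.clip(m*1.5,0,255).astype(np.uint8));cv2.imwrite("pics/w5.png",c["pixels"][:,:,::-1])
E
```

```text
t 18.0 p [0.5362 0.1062 0.1973] x [-0.236 -0.351 -0.906] z [ 0.519  0.743 -0.423] F [ 0.5 -0.5 -0.5] w 0.0157 g 26.8 q [-0.62  0.31  2.24  1.31  1.22  2.19]
tip [0.5327 0.1003 0.1315] axis [-0.0058  0.004   1.    ]
[[264.9 198.5]
 [263.1 144.8]
 [265.4 220.3]]
[[291.5 226.3]
 [287.3 191.7]
 [293.2 239.3]]
[[319.4 135.1]
 [319.3 357.4]
 [320.9  50.2]]
[264 198] [291 226]
```

View pics/m5.png

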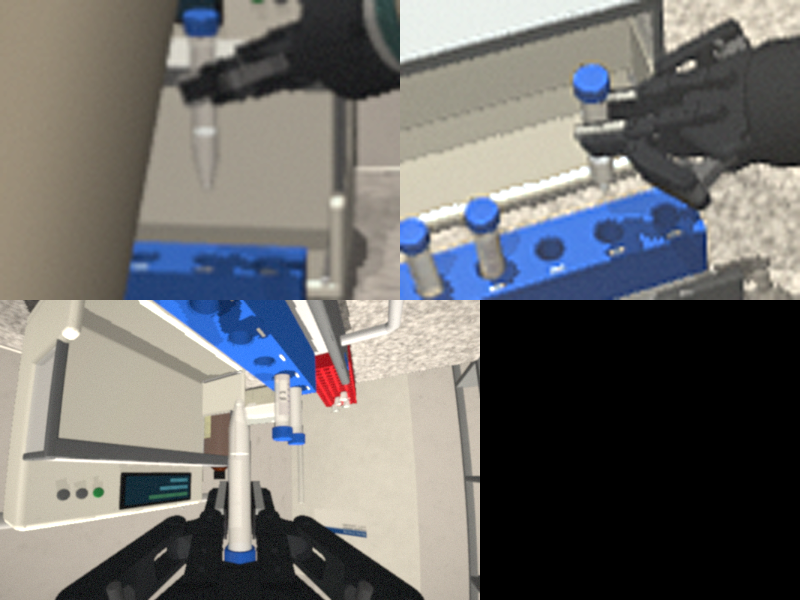

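The tube is upright over well_2. The tip is at about (266,200) in the scene view with the well at (266,222), and both camera offsets agree with prediction to within 1 px. Next, lower it.

```bash
cat >> fk.py <<'E'
def lower(tipf,well,zs,psi=55):
    tip=np.load(tipf);F=Rf(psi);plan([(np.array([*well,z])-F@tip,F,n) for z,n in zs])
def tipnow(tipf):
    s=status.get_state();M=q2R(s["ee_rot"]);print("tip",(M@np.load(tipf)+s["position"]).round(4),"axis",(M@(M0.T@np.array([0,-1,0]))).round(4),"F",np.round(s["contact_force"],1))
E
python3 -c "
from fk import *
lower('tip1.npy',(.532,.1003),[(.082,4),(.06,4)])"
```

```text
xyz [[0.038, 0.0, 0.017], [0.038, 0.0, 0.017], [0.038, 0.0, 0.017], [0.037, 0.0, 0.018], [0.017, 0.0, 0.008], [0.017, 0.0, 0.008], [0.016, 0.0, 0.007], [0.017, 0.0, 0.008]]
rot [[0.0, 0.0, 0.002], [0.0, 0.0, 0.002], [0.0, 0.0, 0.002], [0.001, 0.0, 0.002], [-0.0, 0.0, -0.0], [-0.0, 0.0, -0.0], [-0.0, 0.0, -0.0], [-0.0, 0.0, -0.0]] max 12.48879497789919 0.13416407864998736
```

apply_moves(xyz=[[0.038,0,0.017],[0.038,0,0.017],[0.038,0,0.017],[0.037,0,0.018],[0.017,0,0.008],[0.017,0,0.008],[0.016,0,0.007],[0.017,0,0.008]], rot=[[0,0,0.002],[0,0,0.002],[0,0,0.002],[0,0,0.002],[0,0,0],[0,0,0],[0,0,0],[0,0,0]], hand=[-1,-1,-1,-1,-1,-1,-1,-1])

```text
clock: 19.15
position: [0.5361, 0.1058, 0.1252]
ee_rot: [0.476, -0.389, 0.748, 0.249]
contact_force: [-0.2, 0.0, -0.8]
width: 0.0153
gripper_force: 26.8
```

```bash
python3 -c "
from fk import *
tipnow('tip1.npy')
lower('tip1.npy',(.532,.1003),[(.044,4),(.033,3)])"
```

```text
tip [0.5322 0.1003 0.0594] axis [ 1.2e-03 -9.0e-04  1.0e+00] F [-0.2  0.  -0.8]
xyz [[0.012, 0.0, 0.005], [0.012, 0.0, 0.005], [0.011, 0.0, 0.006], [0.012, 0.001, 0.005], [0.011, -0.0, 0.005], [0.011, -0.0, 0.005], [0.011, -0.0, 0.006]]
rot [[0.0, 0.0, -0.0], [0.0, 0.0, -0.0], [0.0, 0.0, -0.001], [0.001, 0.0, -0.0], [-0.0, 0.0, -0.0], [-0.0, 0.0, -0.0], [-0.0, 0.0, -0.0]] max 3.9115214431215897 0.06
```

apply_moves(xyz=[[0.012,0,0.005],[0.012,0,0.005],[0.011,0,0.006],[0.012,0,0.005],[0,0,0]], rot=[[0,0,0],[0,0,0],[0,0,0],[0,0,0],[0,0,0]], hand=[-1,-1,-1,-1,-1])

```text
clock: 19.77
position: [0.5358, 0.1057, 0.1096]
ee_rot: [0.476, -0.389, 0.748, 0.249]
contact_force: [0.6, 0.1, -0.1]
width: 0.0161
gripper_force: 26.8
```

apply_moves(xyz=[[0.011,0,0.005],[0.011,0,0.005],[0.011,0,0.005],[0,0,0]], rot=[[0,0,0],[0,0,0],[0,0,0],[0,0,0]], hand=[-1,-1,-1,-1])

```text
clock: 20.27
position: [0.5358, 0.1056, 0.0987]
ee_rot: [0.476, -0.389, 0.748, 0.249]
contact_force: [0.4, -1.2, 0.7]
width: 0.0152
gripper_force: 26.8
```

```bash
python3 -c "
from fk import *
tipnow('tip1.npy')"
```

```text
tip [0.5318 0.1001 0.0329] axis [ 0.0022 -0.0018  1.    ] F [ 0.4 -1.2  0.7]
```

apply_moves(xyz=[[0.0045,0,0.002],[0.0045,0,0.002],[0,0,0]], rot=[[0,0,0],[0,0,0],[0,0,0]], hand=[-1,-1,-1])

```text
clock: 20.65
position: [0.5361, 0.1061, 0.0978]
ee_rot: [0.478, -0.389, 0.747, 0.25]
contact_force: [-1.9, -1.7, 6.9]
width: 0.0154
gripper_force: 27.2
```

apply_moves(xyz=[[0.003,0,0.0014],[0.003,0,0.0014],[0,0,0]], rot=[[0,0,0],[0,0,0],[0,0,0]], hand=[-1,-1,-1])

```text
clock: 21.02
position: [0.5368, 0.1063, 0.0975]
ee_rot: [0.48, -0.388, 0.746, 0.25]
contact_force: [-1.1, -1.8, 11.9]
width: 0.0153
gripper_force: 27.5
```

apply_moves(xyz=[[-0.006,0,-0.0028],[0,0,0],[0,0,0],[0,0,-0.03],[0,0,-0.06],[0,0,-0.1],[0,0,-0.12],[0,0,0]], rot=[[0,0,0],[0,0,0],[0,0,0],[0,0,0],[0,0,0],[0,0,0],[0,0,0],[0,0,0]], hand=[-0.3,-0.3,-0.3,-0.3,-0.3,-0.3,-0.3,-0.3])

```text
clock: 22.02
position: [0.4877, 0.0341, 0.1358]
ee_rot: [0.477, -0.388, 0.749, 0.247]
contact_force: [0.4, 0.3, -1.0]
width: 0.0299
gripper_force: 0.0
```

```bash
python3 - <<'E'
from h import *
show()
a=grab("scene");b=grab("top");c=grab("wrist")
def crop(i,x,y,W=120): return cv2.resize(i["pixels"][y:y+W*3//4,x:x+W,::-1],(400,300),interpolation=cv2.INTER_CUBIC)
m=np.hstack([crop(a,204,143),crop(b,211,171)])
w=cv2.resize(c["pixels"][:,:,::-1],(480,300));m=np.vstack([m,np.hstack([w,np.zeros((300,320,3),np.uint8)])])
cv2.imwrite("pics/m6.png",np.clip(m*1.5,0,255).astype(np.uint8))
E
```

```text
t 22.02 p [0.4877 0.0341 0.1358] x [-0.244 -0.346 -0.906] z [ 0.522  0.74  -0.424] F [ 0.4  0.3 -1. ] w 0.0299 g 0.0 q [-0.85  0.45  2.31  1.19  1.25  1.96]
```

View pics/m6.png

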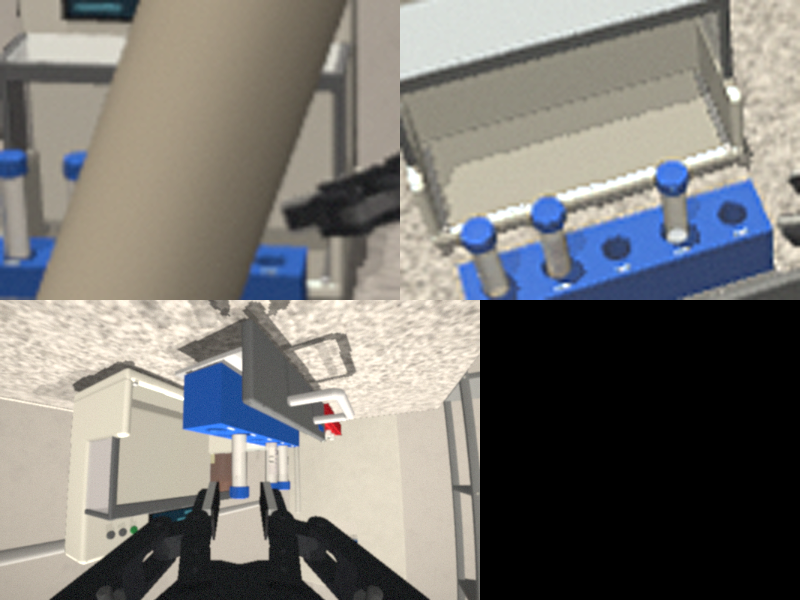

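Tube 1 is seated upright in well_2 (cap at about (292,224) in the top view) and the loaded tubes are undisturbed. Now the far tube.

```bash
python3 - <<'E'
from go import *
g=np.array([.559,-.281,.078]);z=M0[:,2]
qa=ik(g-.075*z,M0,[-.8,.5,1.4,.27,1.5,-.9]);print(qa.round(2))
togo(qa,np.array([0,0,.0]),24)
q=np.array(status.get_state()["qpos"])
for n in range(3,25,3):
    v=q+(qa-q)*n/24;v[1]-=.2*np.sin(np.pi*n/24);p,M=fk(v,k);print(p.round(3),(p+M@[.09,0,-.144]).round(2),M[:,2].round(2))
E
```

```text
[-0.79  0.58  1.31  0.3   1.58 -0.84]
xyz [[-0.014, -0.028, -0.025], [-0.009, -0.03, -0.028], [-0.002, -0.03, -0.029], [0.004, -0.028, -0.032], [0.01, -0.026, -0.033], [0.016, -0.021, -0.035], [0.021, -0.016, -0.036], [0.025, -0.009, -0.037]]
rot [[-0.014, 0.015, -0.176], [-0.017, 0.015, -0.174], [-0.02, 0.015, -0.172], [-0.022, 0.014, -0.17], [-0.026, 0.012, -0.168], [-0.027, 0.008, -0.164], [-0.031, 0.006, -0.162], [-0.031, 0.001, -0.158]]
xyz [[0.028, -0.001, -0.037], [0.028, 0.008, -0.036], [0.027, 0.017, -0.036], [0.024, 0.027, -0.035], [0.019, 0.034, -0.032], [0.012, 0.042, -0.031], [0.003, 0.048, -0.028], [-0.006, 0.052, -0.024]]
rot [[-0.032, -0.004, -0.154], [-0.032, -0.008, -0.151], [-0.031, -0.014, -0.147], [-0.028, -0.019, -0.144], [-0.025, -0.023, -0.14], [-0.021, -0.028, -0.137], [-0.016, -0.03, -0.133], [-0.011, -0.033, -0.131]]
xyz [[-0.016, 0.054, -0.021], [-0.027, 0.054, -0.018], [-0.037, 0.052, -0.013], [-0.046, 0.048, -0.01], [-0.055, 0.043, -0.006], [-0.061, 0.035, -0.003], [-0.067, 0.027, -0.0], [-0.071, 0.019, 0.002]]
rot [[-0.005, -0.035, -0.128], [0.001, -0.035, -0.126], [0.007, -0.035, -0.123], [0.012, -0.033, -0.122], [0.017, -0.032, -0.12], [0.022, -0.029, -0.119], [0.025, -0.026, -0.117], [0.028, -0.022, -0.117]]
minz 0.125 maxmm 22.057651733582155 maxdeg 10.63151917648649 speed frac 0.3 end [-0.79  0.58  1.31  0.3   1.58 -0.84] pos [ 0.559 -0.313  0.146]
[0.499 0.008 0.156] [ 0.45 -0.15  0.16] [ 0.47  0.74 -0.48]
[ 0.508 -0.023  0.178] [ 0.5  -0.19  0.22] [ 0.42  0.72 -0.55]
[ 0.515 -0.059  0.196] [ 0.54 -0.2   0.28] [ 0.37  0.69 -0.62]
[ 0.522 -0.1    0.207] [ 0.56 -0.21  0.33] [ 0.32  0.64 -0.7 ]
[ 0.53  -0.148  0.207] [ 0.57 -0.21  0.36] [ 0.25  0.59 -0.77]
[ 0.54  -0.2    0.197] [ 0.57 -0.23  0.36] [ 0.18  0.53 -0.83]
[ 0.55  -0.255  0.175] [ 0.57 -0.25  0.34] [ 0.09  0.48 -0.87]
[ 0.559 -0.313  0.146] [ 0.56 -0.29  0.31] [ 0.    0.42 -0.91]
```

apply_moves(xyz=[[-0.014,-0.028,-0.025],[-0.009,-0.03,-0.028],[-0.002,-0.03,-0.029],[0.004,-0.028,-0.032],[0.01,-0.026,-0.033],[0.016,-0.021,-0.035],[0.021,-0.016,-0.036],[0.025,-0.009,-0.037]], rot=[[-0.014,0.015,-0.176],[-0.017,0.015,-0.174],[-0.02,0.015,-0.172],[-0.022,0.014,-0.17],[-0.026,0.012,-0.168],[-0.027,0.008,-0.164],[-0.031,0.006,-0.162],[-0.031,0.001,-0.158]], hand=[-0.1,-0.1,-0.1,-0.1,-0.1,-0.1,-0.1,-0.1])

```text
clock: 23.18
position: [0.5116, -0.0449, 0.191]
ee_rot: [-0.444, 0.837, -0.314, 0.066]
contact_force: [0.7, -0.6, -0.5]
width: 0.0384
gripper_force: 0.0
```

apply_moves(xyz=[[0.028,-0.001,-0.037],[0.028,0.008,-0.036],[0.027,0.017,-0.036],[0.024,0.027,-0.035],[0.019,0.034,-0.032],[0.012,0.042,-0.031],[0.003,0.048,-0.028],[-0.006,0.052,-0.024]], rot=[[-0.032,-0.004,-0.154],[-0.032,-0.008,-0.151],[-0.031,-0.014,-0.147],[-0.028,-0.019,-0.144],[-0.025,-0.023,-0.14],[-0.021,-0.028,-0.137],[-0.016,-0.03,-0.133],[-0.011,-0.033,-0.131]], hand=[-0.1,-0.1,-0.1,-0.1,-0.1,-0.1,-0.1,-0.1])

```text
clock: 24.18
position: [0.5328, -0.1628, 0.205]
ee_rot: [-0.262, 0.916, 0.237, 0.192]
contact_force: [0.1, -0.3, 0.1]
width: 0.0382
gripper_force: 0.0
```

```bash
python3 - <<'E'
from go import *
show()
g=np.array([.559,-.281,.078]);z=M0[:,2]
plan([(g-.075*z,M0,8)])
E
```

```text
t 24.18 p [ 0.5328 -0.1628  0.205 ] x [0.813 0.334 0.476] z [ 0.228  0.57  -0.789] F [ 0.1 -0.3  0.1] w 0.0382 g 0.0 q [-0.81  0.36  1.65  0.6   1.47  0.09]
xyz [[-0.024, 0.062, -0.014], [-0.032, 0.059, -0.014], [-0.039, 0.054, -0.013], [-0.046, 0.048, -0.012], [-0.052, 0.042, -0.011], [-0.058, 0.035, -0.01], [-0.062, 0.027, -0.008], [-0.065, 0.02, -0.007]]
rot [[0.014, -0.034, -0.12], [0.014, -0.034, -0.12], [0.014, -0.034, -0.12], [0.014, -0.034, -0.12], [0.014, -0.034, -0.119], [0.014, -0.035, -0.12], [0.014, -0.034, -0.119], [0.014, -0.035, -0.12]] max 20.569151659706336 7.546893400598686
```

apply_moves(xyz=[[-0.024,0.062,-0.014],[-0.032,0.059,-0.014],[-0.039,0.054,-0.013],[-0.046,0.048,-0.012],[-0.052,0.042,-0.011],[-0.058,0.035,-0.01],[-0.062,0.027,-0.008],[-0.065,0.02,-0.007]], rot=[[0.014,-0.034,-0.12],[0.014,-0.034,-0.12],[0.014,-0.034,-0.12],[0.014,-0.034,-0.12],[0.014,-0.034,-0.119],[0.014,-0.035,-0.12],[0.014,-0.034,-0.119],[0.014,-0.035,-0.12]], hand=[-0.1,-0.1,-0.1,-0.1,-0.1,-0.1,-0.1,-0.1])

```text
clock: 25.18
position: [0.5585, -0.313, 0.1452]
ee_rot: [-0.154, 0.69, 0.69, 0.153]
contact_force: [0.7, -0.1, -0.1]
width: 0.0385
gripper_force: 0.0
```

apply_moves(xyz=[[0,0,0],[0,0,0]], rot=[[0,0,0],[0,0,0]], hand=[-0.1,-0.1])

```text
clock: 25.42
position: [0.5581, -0.3126, 0.1463]
ee_rot: [-0.154, 0.693, 0.688, 0.154]
contact_force: [-0.9, -0.3, -1.0]
width: 0.0385
gripper_force: 0.0
```

```bash
python3 - <<'E'
from go import *
show()
i=grab("wrist");im=i["pixels"].astype(int)
m=((im[...,2]>im[...,0]+50)&(im[...,2]>90)).astype(np.uint8)
n,l,st,c=cv2.connectedComponentsWithStats(m)
print([(st[j].tolist(),onz(i,[c[j]],.08).round(4).tolist()) for j in range(1,n) if st[j][4]>150])
g=np.array([.559,-.281,.078]);z=M0[:,2]
print(proj(i,[[.559,-.281-.0465,.08]]))
plan([(g-.02*z,M0,3),(g+.007*z,M0,3)])
E
```

```text
t 25.43 p [ 0.5581 -0.3126  0.1463] x [0.006 0.905 0.424] z [ 0.001  0.424 -0.905] F [-0.9 -0.3 -1. ] w 0.0385 g 0.0 q [-0.79  0.58  1.31  0.3   1.58 -0.83]
[([518, 52, 34, 23, 331], [[0.7478, -0.153, 0.08]]), ([531, 76, 40, 25, 414], [[0.7638, -0.1806, 0.08]]), ([307, 257, 27, 17, 391], [[0.5586, -0.3267, 0.08]])]
[[320.44652101 265.74172291]]
xyz [[-0.0, 0.001, 0.062], [-0.0, 0.001, 0.062], [-0.001, 0.001, 0.062], [0.0, 0.0, 0.03], [0.0, 0.0, 0.03], [0.0, 0.0, 0.03]]
rot [[0.001, -0.0, -0.002], [0.0, -0.001, -0.002], [0.001, -0.0, -0.002], [-0.0, -0.0, 0.0], [-0.0, -0.0, 0.0], [-0.0, -0.0, 0.0]] max 18.604838080456382 0.13416407864998736
```

apply_moves(xyz=[[0,0.001,0.062],[0,0.001,0.062],[0,0.001,0.062],[0,0,0.03],[0,0,0.03],[0,0,0.03],[0,0,0]], rot=[[0,0,-0.002],[0,0,-0.002],[0,0,-0.002],[0,0,0],[0,0,0],[0,0,0],[0,0,0]], hand=[-0.1,-0.1,-0.1,-0.1,-0.1,-0.1,-0.1])

```text
clock: 26.35
position: [0.5591, -0.2788, 0.0713]
ee_rot: [-0.152, 0.69, 0.69, 0.154]
contact_force: [0.0, 0.0, 0.6]
width: 0.0387
gripper_force: 0.0
```

apply_moves(xyz=[[0,0,0],[0,0,0],[0,0,0],[0,0,0]], rot=[[0,0,0],[0,0,0],[0,0,0],[0,0,0]], hand=[-1,-1,-1,-1], force=25)

```text
clock: 26.85
position: [0.5587, -0.2794, 0.0722]
ee_rot: [-0.152, 0.69, 0.691, 0.153]
contact_force: [-3.7, -0.2, 4.1]
width: 0.0151
gripper_force: 26.7
```

```bash
python3 - <<'E'
from go import *
show()
s=status.get_state();p=np.array(s["position"]);M=q2R(s["ee_rot"])
tip=M.T@(np.array([.5587,-.2140,.078])-p);tip[1]=0;print("tip in tool",tip.round(4));np.save("tip2.npy",tip)
F=Rf(55);well=(.5303,.0585)
qh=ik(np.array([*well,.15])-F@tip,F,[-.7,.4,2.2,1.2,1.2,2.])
# lift pose first
ql=ik(p+[0,.0,.10],M,s["qpos"])
plan([(p+[0,0,.10],M,4)])
q=ql;N=28
for n in range(0,29,4):
    v=q+(qh-q)*n/N;v[1]-=.2*np.sin(np.pi*n/N);P,T=fk(v,k);ax=T@(M0.T@np.array([0,-1,0]));t=P+T@tip
    print(n,v.round(2),P.round(3),t.round(3),(t+.12*ax).round(3),(P+T@[.09,0,-.144]).round(2))
E
```

```text
t 26.85 p [ 0.5587 -0.2794  0.0722] x [-0.001  0.907  0.422] z [ 0.002  0.422 -0.907] F [-3.7 -0.2  4.1] w 0.0151 g 26.7 q [-0.76  0.61  1.45  0.32  1.4  -0.86]
tip in tool [0.0618 0.     0.0223]
xyz [[0.035, 0.0, -0.076], [0.035, 0.0, -0.075], [0.035, 0.0, -0.076], [0.036, 0.001, -0.075]]
rot [[0.0, 0.0, 0.0], [0.0, 0.0, 0.0], [0.0, 0.0, 0.0], [0.0, 0.0, 0.0]] max 25.101593574910737 0.0
0 [-0.76  0.53  1.33  0.31  1.59 -0.8 ] [ 0.559 -0.279  0.172] [ 0.559 -0.214  0.178] [ 0.559 -0.334  0.178] [ 0.56 -0.26  0.34]
4 [-0.75  0.41  1.45  0.44  1.55 -0.36] [ 0.555 -0.211  0.218] [ 0.583 -0.153  0.228] [ 0.532 -0.261  0.22 ] [ 0.57 -0.21  0.39]
8 [-0.75  0.3   1.58  0.57  1.51  0.07] [ 0.548 -0.145  0.252] [ 0.599 -0.105  0.265] [ 0.507 -0.181  0.252] [ 0.58 -0.18  0.41]
12 [-0.74  0.23  1.7   0.7   1.46  0.51] [ 0.542 -0.085  0.271] [ 0.606 -0.071  0.278] [ 0.49  -0.103  0.274] [ 0.58 -0.17  0.41]
16 [-0.73  0.2   1.82  0.83  1.42  0.95] [ 0.538 -0.034  0.273] [ 0.602 -0.045  0.265] [ 0.485 -0.033  0.287] [ 0.57 -0.16  0.38]
20 [-0.73  0.21  1.94  0.96  1.38  1.39] [0.536 0.007 0.262] [ 0.588 -0.019  0.23 ] [0.493 0.018 0.293] [ 0.54 -0.15  0.32]
24 [-0.72  0.24  2.06  1.09  1.34  1.82] [0.536 0.039 0.241] [0.562 0.015 0.186] [0.51  0.048 0.289] [ 0.49 -0.13  0.25]
28 [-0.72  0.3   2.18  1.21  1.29  2.26] [0.534 0.063 0.215] [0.53  0.058 0.15 ] [0.53  0.058 0.27 ] [ 0.44 -0.07  0.19]
```

apply_moves(xyz=[[0.035,0,-0.076],[0.035,0,-0.075],[0.035,0,-0.076],[0.036,0,-0.075],[0,0,0]], rot=[[0,0,0],[0,0,0],[0,0,0],[0,0,0],[0,0,0]], hand=[-1,-1,-1,-1,-1])

```text
clock: 27.48
position: [0.5609, -0.2798, 0.1735]
ee_rot: [-0.149, 0.69, 0.691, 0.155]
contact_force: [-0.8, -0.4, -0.9]
width: 0.0152
gripper_force: 26.3
```

```bash
python3 - <<'E'
from go import *
show()
tip=np.load("tip2.npy");F=Rf(55)
qh=ik(np.array([.5303,.0585,.14])-F@tip,F,[-.7,.4,2.2,1.2,1.2,2.])
togo(qh,tip,24)
E
```

```text
t 27.48 p [ 0.5609 -0.2798  0.1735] x [-0.003  0.908  0.419] z [ 0.008  0.419 -0.908] F [-0.8 -0.4 -0.9] w 0.0152 g 26.3 q [-0.76  0.53  1.33  0.31  1.58 -0.8 ]
xyz [[0.08, -0.002, -0.012], [0.078, -0.013, -0.01], [0.075, -0.023, -0.007], [0.069, -0.032, -0.003], [0.062, -0.041, 0.0], [0.053, -0.047, 0.005], [0.043, -0.052, 0.009], [0.032, -0.054, 0.013]]
rot [[-0.032, 0.019, 0.119], [-0.029, 0.024, 0.12], [-0.025, 0.027, 0.121], [-0.02, 0.03, 0.122], [-0.015, 0.033, 0.123], [-0.008, 0.035, 0.125], [-0.003, 0.035, 0.126], [0.004, 0.035, 0.129]]
xyz [[0.022, -0.055, 0.017], [0.012, -0.053, 0.02], [0.001, -0.048, 0.024], [-0.006, -0.043, 0.027], [-0.014, -0.036, 0.029], [-0.018, -0.028, 0.031], [-0.021, -0.019, 0.033], [-0.022, -0.01, 0.033]]
rot [[0.01, 0.034, 0.132], [0.016, 0.03, 0.134], [0.021, 0.027, 0.138], [0.026, 0.022, 0.14], [0.029, 0.017, 0.144], [0.031, 0.012, 0.148], [0.032, 0.007, 0.151], [0.032, 0.001, 0.155]]
xyz [[-0.021, -0.002, 0.034], [-0.018, 0.005, 0.035], [-0.014, 0.011, 0.033], [-0.008, 0.016, 0.033], [-0.003, 0.019, 0.032], [0.003, 0.02, 0.03], [0.009, 0.021, 0.028], [0.014, 0.019, 0.027]]
rot [[0.031, -0.004, 0.158], [0.029, -0.009, 0.162], [0.026, -0.011, 0.164], [0.024, -0.015, 0.168], [0.021, -0.016, 0.17], [0.018, -0.017, 0.172], [0.015, -0.018, 0.175], [0.013, -0.017, 0.175]]
minz 0.14 maxmm 24.275913988972693 maxdeg 10.59369623880164 speed frac 0.32 end [-0.72  0.32  2.19  1.22  1.28  2.23] pos [0.534 0.063 0.205]
```

apply_moves(xyz=[[0.08,-0.002,-0.012],[0.078,-0.013,-0.01],[0.075,-0.023,-0.007],[0.069,-0.032,-0.003],[0.062,-0.041,0],[0.053,-0.047,0.005],[0.043,-0.052,0.009],[0.032,-0.054,0.013]], rot=[[-0.032,0.019,0.119],[-0.029,0.024,0.12],[-0.025,0.027,0.121],[-0.02,0.03,0.122],[-0.015,0.033,0.123],[-0.008,0.035,0.125],[-0.003,0.035,0.126],[0.004,0.035,0.129]], hand=[-1,-1,-1,-1,-1,-1,-1,-1])

```text
clock: 28.48
position: [0.5468, -0.123, 0.2552]
ee_rot: [-0.251, 0.92, 0.224, 0.199]
contact_force: [0.7, 0.2, -0.8]
width: 0.0157
gripper_force: 26.3
```

apply_moves(xyz=[[0.022,-0.055,0.017],[0.012,-0.053,0.02],[0.001,-0.048,0.024],[-0.006,-0.043,0.027],[-0.014,-0.036,0.029],[-0.018,-0.028,0.031],[-0.021,-0.019,0.033],[-0.022,-0.01,0.033]], rot=[[0.01,0.034,0.132],[0.016,0.03,0.134],[0.021,0.027,0.138],[0.026,0.022,0.14],[0.029,0.017,0.144],[0.031,0.012,0.148],[0.032,0.007,0.151],[0.032,0.001,0.155]], hand=[-1,-1,-1,-1,-1,-1,-1,-1])

```text
clock: 29.48
position: [0.5371, -0.0054, 0.2592]
ee_rot: [-0.439, 0.834, -0.327, 0.072]
contact_force: [0.4, -1.0, -1.2]
width: 0.0155
gripper_force: 26.3
```

```bash
python3 - <<'E'
from go import *
show()
tip=np.load("tip2.npy");F=Rf(55)
qh=ik(np.array([.5303,.0585,.13])-F@tip,F,[-.7,.4,2.2,1.2,1.2,2.])
togo(qh,tip,8)
E
```

```text
t 29.48 p [ 0.5371 -0.0054  0.2592] x [ 0.776 -0.609 -0.168] z [ 0.407  0.685 -0.604] F [ 0.4 -1.  -1.2] w 0.0155 g 26.3 q [-0.73  0.21  1.91  0.92  1.38  1.23]
xyz [[-0.015, 0.007, 0.042], [-0.012, 0.012, 0.039], [-0.01, 0.014, 0.037], [-0.005, 0.018, 0.035], [-0.002, 0.019, 0.032], [0.003, 0.021, 0.03], [0.008, 0.021, 0.028], [0.012, 0.02, 0.025]]
rot [[0.032, -0.009, 0.162], [0.029, -0.011, 0.163], [0.027, -0.013, 0.164], [0.024, -0.014, 0.166], [0.021, -0.015, 0.168], [0.019, -0.016, 0.168], [0.017, -0.015, 0.17], [0.015, -0.016, 0.171]]
minz 0.13 maxmm 13.543264008354855 maxdeg 10.34404176325676 speed frac 0.31 end [-0.72  0.33  2.21  1.23  1.27  2.2 ] pos [0.534 0.063 0.196]
```

apply_moves(xyz=[[-0.015,0.007,0.042],[-0.012,0.012,0.039],[-0.01,0.014,0.037],[-0.005,0.018,0.035],[-0.002,0.019,0.032],[0.003,0.021,0.03],[0.008,0.021,0.028],[0.012,0.02,0.025]], rot=[[0.032,-0.009,0.162],[0.029,-0.011,0.163],[0.027,-0.013,0.164],[0.024,-0.014,0.166],[0.021,-0.015,0.168],[0.019,-0.016,0.168],[0.017,-0.015,0.17],[0.015,-0.016,0.171]], hand=[-1,-1,-1,-1,-1,-1,-1,-1])

```text
clock: 30.48
position: [0.5333, 0.0628, 0.1955]
ee_rot: [0.476, -0.389, 0.749, 0.249]
contact_force: [-0.5, 0.5, -0.3]
width: 0.0154
gripper_force: 26.3
```

apply_moves(xyz=[[0,0,0],[0,0,0]], rot=[[0,0,0],[0,0,0]], hand=[-1,-1])

```text
clock: 30.72
position: [0.5338, 0.0623, 0.1969]
ee_rot: [0.477, -0.393, 0.746, 0.247]
contact_force: [0.3, 0.5, 1.6]
width: 0.0157
gripper_force: 26.3
```

```bash
python3 - <<'E'
from fk import *
show();tipnow("tip2.npy")
s=status.get_state();M=q2R(s["ee_rot"]);tip=np.load("tip2.npy");T=M@tip+s["position"];ax=M@(M0.T@np.array([0,-1,0]))
for n in("top","scene"):
    b=grab(n,n+"7");im=b["pixels"].astype(int)
    m=((im[...,2]>im[...,0]+50)&(im[...,2]>90)).astype(np.uint8)
    c=proj(b,[T+.113*ax])[0];print(n,"cap pred",c.round(1))
    nn,l,st,ce=cv2.connectedComponentsWithStats(m)
    print([(st[j].tolist(),ce[j].round(1).tolist()) for j in range(1,nn) if st[j][4]>20 and np.hypot(*(ce[j]-c))<30])
lower("tip2.npy",(.5303,.0585),[(.082,4),(.06,4)])
E
```

```text
t 30.73 p [0.5338 0.0623 0.1969] x [-0.236 -0.352 -0.906] z [ 0.518  0.743 -0.423] F [0.3 0.5 1.6] w 0.0157 g 26.3 q [-0.72  0.33  2.2   1.23  1.27  2.2 ]
tip [0.5308 0.0572 0.1315] axis [-0.0053  0.0047  1.    ] F [0.3 0.5 1.6]
top cap pred [308.2 188.4]
[([304, 184, 10, 9, 67], [308.4, 188.3])]
scene cap pred [283.9 148.8]
[([281, 146, 8, 4, 24], [284.7, 147.1])]
xyz [[0.037, 0.001, 0.018], [0.037, 0.001, 0.018], [0.038, 0.001, 0.018], [0.037, 0.001, 0.019], [0.017, -0.0, 0.008], [0.017, -0.0, 0.008], [0.016, -0.0, 0.007], [0.017, -0.0, 0.008]]
rot [[0.0, -0.0, 0.002], [0.0, -0.0, 0.002], [0.001, -0.0, 0.002], [0.0, -0.001, 0.002], [0.0, 0.0, 0.0], [0.0, 0.0, 0.0], [0.0, 0.0, 0.0], [0.0, 0.0, 0.0]] max 12.617844506887854 0.13416407864998736
```

apply_moves(xyz=[[0.037,0.001,0.018],[0.037,0.001,0.018],[0.038,0.001,0.018],[0.037,0.001,0.019],[0.017,0,0.008],[0.017,0,0.008],[0.016,0,0.007],[0.017,0,0.008]], rot=[[0,0,0.002],[0,0,0.002],[0,0,0.002],[0,0,0.002],[0,0,0],[0,0,0],[0,0,0],[0,0,0]], hand=[-1,-1,-1,-1,-1,-1,-1,-1])

```text
clock: 31.82
position: [0.5331, 0.064, 0.1251]
ee_rot: [0.476, -0.389, 0.748, 0.249]
contact_force: [0.1, 0.0, 0.6]
width: 0.015
gripper_force: 26.3
```

```bash
python3 -c "
from fk import *
tipnow('tip2.npy')
lower('tip2.npy',(.5301,.0583),[(.044,4),(.034,3)])"
```

```text
tip [0.5296 0.0593 0.0597] axis [ 0.0017 -0.001   1.    ] F [0.1 0.  0.6]
xyz [[0.012, -0.001, 0.005], [0.012, -0.001, 0.005], [0.012, -0.0, 0.005], [0.012, -0.001, 0.005], [0.01, 0.0, 0.005], [0.01, 0.0, 0.005], [0.01, 0.0, 0.004]]
rot [[0.0, -0.0, -0.0], [0.001, -0.0, -0.0], [0.0, -0.0, -0.001], [0.001, -0.0, -0.0], [-0.0, -0.0, -0.0], [-0.0, -0.0, -0.0], [-0.0, -0.0, -0.0]] max 3.9115214431215897 0.06
```

apply_moves(xyz=[[0.012,-0.001,0.005],[0.012,-0.001,0.005],[0.012,0,0.005],[0.012,-0.001,0.005],[0,0,0]], rot=[[0,0,0],[0,0,0],[0,0,0],[0,0,0],[0,0,0]], hand=[-1,-1,-1,-1,-1])

```text
clock: 32.45
position: [0.5334, 0.063, 0.1093]
ee_rot: [0.476, -0.389, 0.748, 0.249]
contact_force: [-0.2, -0.0, -1.5]
width: 0.0159
gripper_force: 26.2
```

apply_moves(xyz=[[0.01,0,0.005],[0.01,0,0.005],[0.01,0,0.005],[0,0,0]], rot=[[0,0,0],[0,0,0],[0,0,0],[0,0,0]], hand=[-1,-1,-1,-1])

```text
clock: 32.95
position: [0.5335, 0.0633, 0.0993]
ee_rot: [0.476, -0.389, 0.748, 0.249]
contact_force: [0.6, 0.2, -0.6]
width: 0.0153
gripper_force: 26.3
```

apply_moves(xyz=[[0.0045,0,0.002],[0.0045,0,0.002],[0,0,0]], rot=[[0,0,0],[0,0,0],[0,0,0]], hand=[-1,-1,-1])

```text
clock: 33.33
position: [0.5335, 0.0633, 0.0968]
ee_rot: [0.476, -0.389, 0.748, 0.249]
contact_force: [0.2, -0.0, 1.0]
width: 0.0153
gripper_force: 26.3
```

```bash
python3 -c "
from fk import *
tipnow('tip2.npy')"
```

```text
tip [0.53   0.0586 0.0313] axis [ 0.0021 -0.0017  1.    ] F [ 0.2 -0.   1. ]
```

apply_moves(xyz=[[0.003,0,0.0014],[0.003,0,0.0014],[0,0,0]], rot=[[0,0,0],[0,0,0],[0,0,0]], hand=[-1,-1,-1])

```text
clock: 33.7
position: [0.5337, 0.0637, 0.0961]
ee_rot: [0.477, -0.389, 0.747, 0.25]
contact_force: [-0.8, -1.3, 7.1]
width: 0.0154
gripper_force: 26.7
```

apply_moves(xyz=[[0.003,0,0.0014],[0,0,0]], rot=[[0,0,0],[0,0,0]], hand=[-1,-1])

```text
clock: 33.95
position: [0.5339, 0.0639, 0.0959]
ee_rot: [0.478, -0.389, 0.747, 0.25]
contact_force: [-0.9, -1.8, 8.7]
width: 0.0154
gripper_force: 26.8
```

apply_moves(xyz=[[-0.005,0,-0.0023],[0,0,0],[0,0,0],[0,0,-0.03],[0,0,-0.06],[0,0,-0.1],[0,0,-0.14],[0,0,-0.1]], rot=[[0,0,0],[0,0,0],[0,0,0],[0,0,0],[0,0,0],[0,0,0],[0,0,0],[0,0,0]], hand=[-0.35,-0.35,-0.35,-0.35,-0.35,-0.35,-0.35,-0.35])

```text
clock: 34.95
position: [0.4658, -0.0342, 0.1504]
ee_rot: [0.476, -0.389, 0.749, 0.249]
contact_force: [0.3, -0.8, -0.1]
width: 0.0277
gripper_force: 0.0
```

apply_moves(xyz=[[0,0,-0.08],[0,0,0],[0,0,0]], rot=[[0,0,0],[0,0,0],[0,0,0]], hand=[-0.35,-0.35,-0.35])

```text
clock: 35.33
position: [0.454, -0.0502, 0.1599]
ee_rot: [0.476, -0.389, 0.748, 0.25]
contact_force: [0.0, -0.0, 0.0]
width: 0.0277
gripper_force: 0.0
```

```bash
python3 - <<'E'
from h import *
show()
a=grab("scene");b=grab("top");c=grab("wrist")
im=b["pixels"].astype(int);m=((im[...,2]>im[...,0]+50)&(im[...,2]>90))
# expected cap tops for wells and where the seated cap centre (z=.143) projects
u=np.array([-.0018,-.042,0]);w1=np.array([.5338,.1422,.143])
print(proj(b,[w1-2*u,w1-u,w1+u,w1+2*u]).round(1))
n,l,st,ce=cv2.connectedComponentsWithStats(m.astype(np.uint8));print([(st[j].tolist(),ce[j].round(1).tolist()) for j in range(1,n) if st[j][4]>30 and st[j][0]<330])
def crop(i,x,y,W=120): return cv2.resize(i["pixels"][y:y+W*3//4,x:x+W,::-1],(400,300),interpolation=cv2.INTER_CUBIC)
M=np.hstack([crop(a,204,163),crop(b,211,171)])
w=cv2.resize(c["pixels"][:,:,::-1],(480,300));M=np.vstack([M,np.hstack([w,cv2.resize(b["pixels"][:,:,::-1],(320,300))])])
cv2.imwrite("pics/m8.png",np.clip(M*1.5,0,255).astype(np.uint8))
E
```

```text
t 35.33 p [ 0.454  -0.0502  0.1599] x [-0.244 -0.345 -0.906] z [ 0.518  0.744 -0.423] F [ 0. -0.  0.] w 0.0277 g 0.0 q [-1.05  0.42  2.21  0.99  1.39  2.04]
[[234.2 239.9]
 [253.6 234.4]
 [291.3 223.6]
 [309.6 218.3]]
[([324, 151, 14, 12, 75], [329.7, 158.0]), ([305, 214, 9, 9, 58], [308.9, 218.2]), ([288, 219, 9, 9, 63], [292.0, 222.9]), ([229, 225, 93, 43, 1035], [274.0, 246.2]), ([250, 230, 10, 9, 64], [254.7, 233.8]), ([229, 236, 10, 9, 68], [233.7, 240.0])]
```

View pics/m8.png

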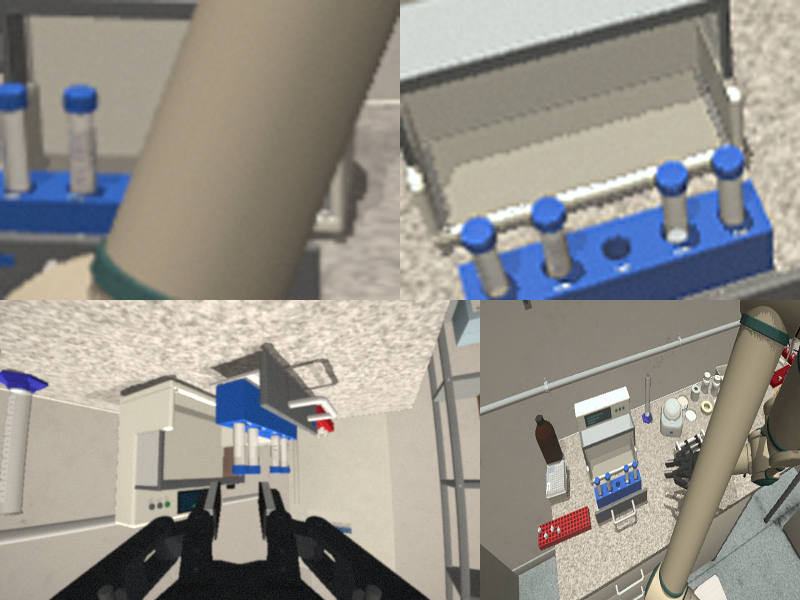

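All four caps sit within about 1 px of where seated tubes should appear, at (234,240), (255,234), (292,223) and (309,218) in the top view. The drawer hasn't moved and the gripper is clear.

```bash
python3 -c "
from rig import job
print(job.sign_off())"
```

```text
the job is handed in; nothing more can be done
None
```

The job is handed in at about 35 s of the 72 s allowed: the drawer is out at its stop, both blue-capped tubes stand upright on the bottom of well_2 and well_3, and the two loaded tubes are undisturbed.

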